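# Seat a flow tube in the calibration rig

## Robot

A 6-joint arm with a two-finger parallel gripper is mounted at the origin on the work surface. World frame = base frame: x ahead of the robot, y to its left, z up, the work surface at z = 0. Lengths are in m, angles in rad, forces in N, time in s.
With the tool pointing down it reaches from about 0.35 to 0.975 m from the base axis. Payload 7.1 kg.
Tool frame: the origin (TCP) lies at the very end of the fingers, on their centre line; the grasp point (between the pads) lies 19 mm behind it; y points along the fingers, x is the direction in which the jaws open and shut, and the axes are right-handed (so a half turn about y gives the same grasp; the last joint's range is limited). The gripper opens to 88 mm and grips with 3 to 60 N. Pads are 20 mm wide; open, the fingers measure 115 mm over their backs; the gripper's body (75 mm by 178 mm) begins 61 mm behind the grasp point.
Start: joints at [1.275, 0.423, 1.63, -0, 1.089, -0.019], TCP at [0.171, 0.601, 0.201] pointing down, gripper open.
Joint ranges: [-3, 3], [-0.9, 2.11], [0.09, 2.58], [-1.31, 4.45], [0.11, 2.69], [-2.54, 2.54]. Speed limits (rad/s): [2.39, 2.39, 3.01, 3.14, 3.14, 3.14].

## Interface

Orientations are given as a unit quaternion [x, y, z, w].
In Python, from plant import robot, optics gives the robot as it stands. The module is installed in compiled form; this text tells all that it offers.
- The arm moves only by the tool servo_tool, never from a script. Its argument "series" is a list of rows, each an object with "dp": the shift along the world's x, y, z each as a share of 20 mm, from -1 to 1, a list of three; "angular": the turn, a rotation vector about the world's x, y, z each as a share of pi/4 rad, from -1 to 1, a list of three; "claw": the opening, from 0 (shut) to 1 (fully open). A call has 1 to 5 rows; each row shifts and turns the commanded pose from where the row before left it; what a row does not reach is not made up. A row lasts 1/8 s, in which the tool goes at most 62.5 mm and 10.7 degrees, less where a joint would pass 70% of its speed; a pose out of reach is approached as far as the arm can. A call with a number of a shift or a turn outside -1 to 1 is refused whole. A call with a gripper value outside its range is refused whole. The fingers move at their own pace and stop on an object; "squeeze" is the grip in N (left out, the last holds). Time passes only in rows, so rows that do not move let the fingers close. It gives the time, the measured TCP pose, the force and the opening at its end, in the units of the state.
- robot.sense(): the state, without advancing time (a new reading comes with each control period).
- optics.capture(name): name is "scene" or "top" or "wrist"; returns a dict with "pixels" (480x640x3 uint8, red, green, blue), "z_map" (480x640 float32, m along the optical axis (not along the pixel's ray), 0 where there is no reading), "camera_matrix" (3x3 intrinsics, pixels), "distortion" ([k1, k2, p1, p2, k3] as OpenCV has them; the pictures are not rectified), "R" (3x3) and "t" (3): a world point X has camera coordinates R X + t; the wrist camera has in their place "T_tool_cam" (4x4, takes a point from camera to tool coordinates, whose origin is the TCP and whose axes are the tool frame's). Camera axes: x right, y down, z forward; pixel columns grow to the right and rows downward; lengths in m; the calibration is good to about 2 mm. A picture is of the moment at which its call begins: read the wrist's pose just before it.
- robot.job_done(): hands the job in, once; it reports no verdict.
The state is a dict: "clock": time; "qpos": joint angles; "joint_velocities": joint speeds; "joint_efforts": joint torques, N m; "tool_pos": TCP position; "ee_rot": TCP orientation; "wrist_force": force on the tool from outside, world axes, zero at the start; "torque": the same for the moment, N m; "finger_gap": finger opening in m.
Only numpy, scipy, OpenCV 4.12 (cv2) and the standard library are available. Lean on these libraries where they do the work, as an engineer would, in place of code of your own. Each camera call takes 0.05 s, during which the arm holds its last target. There are 200 camera calls.

## Task

Take the thicker of the two flow tubes from the drying tray, lay it in the V-cradle of the calibration rig with its open socket facing the syringe nozzle, and slide it along both flanks of the V, over the nozzle, until its rim bears firmly on the rubber seal: a steady push of about 10 N, held for half a second, and never more than 14 N. Let go, then swing the hold-down arm over and press it down on the tube with about 8 N for half a second, never more than 20 N. The tube stays home against the seal; leave everything else where it is.

Things in the scene. Friction and masses are not known exactly. Their poses are not given: they have to be found in the camera images.
- tube_center (a point): Centre (half-way up, on the axis) of the thicker of two plain white flow tubes lying in the tray: grasp across it here. Barrel 40 mm in diameter, 132 mm long, about 0.16 kg. x axis: along the tube towards its open end, a grey cuff (outer 36 mm, bore 28 mm, 22 mm deep); the other end is a solid 30 mm stub that ends at x = -78 mm. The tube is round: its y and z axes mean nothing.
- tube_rim (a point): Centre of the socket's rim, at +88 mm on the tube's x axis: the face that must bear on the rubber seal.
- small_center (a point): Centre of the other, thinner flow tube (30 mm diameter, same length and make), in the tray's other lane, 110 mm from the first. Leave it there.
- tray: Grey plastic drying tray, 220 x 260 mm, wall 14 mm high, fixed. Origin: centre of its underside. x axis: along its lanes, the way both sockets point. Lanes at y = -55 and +55 mm, each a shallow V 28 mm wide, 15 mm high: fingers can pass down beside a tube.
- rig: Calibration rig, fixed: 172 mm wide, 10 mm thick base plate carrying, along its x axis, a white V-cradle and then a 3-litre syringe. Origin: on the table under the middle of the cradle; x towards the syringe, z up. A 40 mm tube seated on both flanks has its axis parallel to x at y = 0, z = 76 mm.
- vee_left: The V's two flank faces on the rig's +y side (frame = rig frame). The cradle is two V-notched posts (90 degree V) 15 mm thick at x = -45.5 and +45.5 mm, 72 mm wide, 76 mm high, with a 76 mm gap between them in which the fingers fit.
- vee_right: The V's two flank faces on the rig's -y side (frame = rig frame). Drag of the tube along the V is 0.6 to 1.1 times the load on it: 1 to 2.5 N when it lies there let go, by its own weight (it can then be pushed from behind, on its stub), and much more if it is held and leaned on; what the drag takes up does not reach the seal.
- syringe: Syringe (frame = rig frame), 124 mm wide, from x = 160 mm on. Its sliding nozzle (22 mm steel tube, rubber seal 44 mm wide, 8 mm behind its tip) is left set anywhere: seal face from x = 83 to 107 mm, not measured, feel for it. Lay the tube down with its rim short of the tip (x under 75 mm), then slide it on. The nozzle stays put; the rubber yields 1 mm per 8 N and follows the tube if it creeps back.
- clamp (a joint): Angle of the hold-down arm, rad: 0 = level, its pad on a seated tube; 1.6 to 2.0 at the start = upright or leaning away from the tube. Hinge parallel to the rig's x axis, at x = +45.5, y = -68, z = 98 mm in the rig frame. A stiff friction hinge that stays where it is left; about 1.5 N at the arm's end moves it.
- bar_pad (a point): On the outer (upper when closed) face of the hold-down arm, over its rubber pad (yields 1 mm per 4 N), 68 mm from the hinge, above the tube's axis when closed. The arm is a steel bar 16 mm wide, 8 mm thick, reaching 82 mm from the hinge; closed, its upper face is 110 mm above the table. Push it over from the rig's -y side, then press down here.
- tumbler: White drinking tumbler, 90 mm wide, 200 mm high; stands by. Origin at the centre of its underside.
- mouthpiece_a: Cardboard mouthpiece, 30 mm across, 65 mm high, standing; stands by.
- mouthpiece_b: A second such mouthpiece; stands by.
- spare_seal: Spare rubber seal ring, 44 mm across, 6 mm thick, lying on the table; stands by.
- sanitizer: Clear bottle, 56 mm across, 130 mm high; stands by.
- oximeter: White finger clip (pulse meter), 34 x 58 x 27 mm; stands by.
Things that resemble listed ones, but are neither listed nor needed, are in the scene too. What is shaped like the part that bears tube_center but blue or yellow is not meant.

How it is judged:
On the way, in this order (a step that is already met when the one before it is completed fails the run):
1. the thick tube lies along the V on both flanks, socket towards the nozzle, its rim not yet on the seal (y of tube_center in the frame of rig between -0.002 and 0.002 m and z of tube_center in the frame of rig between 0.0735 and 0.0785 m and angle between the x axis of tube_center and the x axis of rig, either way round below 0.04 rad and contact force between tube and vee_left above 0.3 N and contact force between tube and vee_right above 0.3 N and x of tube_rim in the frame of rig above 0.04 m and contact force between tube and syringe below 0.3 N), for 0.2 s.
2. lying along the V and pushed home: its rim pressed on the seal with 5 to 14 N (y of tube_center in the frame of rig between -0.002 and 0.002 m and z of tube_center in the frame of rig between 0.0735 and 0.0785 m and angle between the x axis of tube_center and the x axis of rig, either way round below 0.04 rad and x of tube_rim in the frame of rig above 0.081 m and contact force between tube and syringe above 5 N), for 0.3 s.
3. the hold-down arm pressed on the released tube with 4 to 20 N (contact force between tube and clamp above 4 N and contact force between tube and the fingers below 0.1 N), for 0.2 s.
At the end, for the whole second after the job is handed in: The thick tube rests on both flanks of the V (axis within 2 mm sideways, 2.5 mm in height and 0.04 rad of the cradle's axis), its socket over the nozzle and its rim still touching the rubber seal, the hold-down arm is down on it (within 0.06 rad of level), and it is released and at rest (y of tube_center in the frame of rig between -0.002 and 0.002 m and z of tube_center in the frame of rig between 0.0735 and 0.0785 m and angle between the x axis of tube_center and the x axis of rig, either way round below 0.04 rad and contact force between tube and vee_left above 0.3 N and contact force between tube and vee_right above 0.3 N and x of tube_rim in the frame of rig above 0.081 m and contact force between tube and syringe above 0.2 N and value of joint clamp below 0.06 rad and contact force between tube and the fingers below 0.1 N and linear speed of tube below 0.01 m/s).
It fails at once if the tube is pushed against the seal or nozzle with more than 14 N (contact force between tube and syringe above 14 N).
It fails at once if the hold-down arm is pressed on the tube with more than 20 N (contact force between tube and clamp above 20 N).
It fails at once if the thin tube, tumbler, bottle, a mouthpiece, the finger clip or the spare seal is moved by more than 15 mm (distance of any of small_center, tumbler, mouthpiece_a, mouthpiece_b, spare_seal, sanitizer, oximeter from where it was at the start of the episode above 0.015 m).
It also fails if it takes over 72 s, if anything falls off the work surface, if the arm or the gripper's body presses on something with over 40 N, if the wrist force passes 120 N, or if a joint passes its speed limit or range.

## Working session

There is one attempt and no reset: what is moved stays moved. The work goes in short steps, Python scripts to look and compute and a tool call to move; the robot and the scene stay as the last step left them, time stands still between calls to the robot, and variables do not carry over. Pictures are saved under pics/ and viewed, about 8 in all and at most 12, crops included, and the job is handed in when it is done.

Besides the shell and the picture viewer there is one more tool, called after "Call:" by a JSON object that holds its "method" and its "body". servo_tool: Moves the arm, as the interface text tells. Its arguments: {"type":"object","properties":{"series":{"type":"array","items":{"type":"object","properties":{"dp":{"type":"array","items":{"type":"number"}},"angular":{"type":"array","items":{"type":"number"}},"claw":{"type":"number"}}}},"squeeze":{"type":"number"}},"required":["series"]}

```bash
mkdir -p pics; cat > h.py <<'E'
import numpy as np, cv2
from plant import robot, optics
def grab(n):
    c=optics.capture(n); np.savez('last_'+n+'.npz',**{k:np.array(v) for k,v in c.items()}); return c
def load(n): return dict(np.load('last_'+n+'.npz'))
def cloud(c):
    h,w=c['z_map'].shape; u,v=np.meshgrid(np.arange(w),np.arange(h))
    p=cv2.undistortPoints(np.stack([u,v],-1).reshape(-1,1,2).astype(float),c['camera_matrix'],c['distortion']).reshape(h,w,2)
    P=np.dstack([p,np.ones((h,w))])*c['z_map'][...,None]
    return (P-c['t'])@c['R']   # world = R^T (P-t)
def st():
    s=robot.sense()
    for k in ['clock','qpos','tool_pos','ee_rot','wrist_force','torque','finger_gap']: print(k,np.round(s[k],4))
    return s
E
python3 - <<'E'
from h import *
st()
for n in ['scene','top']:
    c=grab(n); cv2.imwrite(f'pics/{n}0.png',cv2.cvtColor(c['pixels'],cv2.COLOR_RGB2BGR))
    print(n,c['R'].round(3).tolist(),c['t'].round(3),c['camera_matrix'][0,0])
    W=cloud(c); np.save(n+'_W.npy',W); print((c['z_map']>0).mean())
E
```

```text
clock 0.0
qpos [ 1.275   0.4239  1.6307  0.      1.0886 -0.019 ]
tool_pos [0.1706 0.6006 0.2001]
ee_rot [ 0.5645  0.4258 -0.4267 -0.5639]
wrist_force [-0.3664  0.526   0.1556]
torque [ 0.0155  0.0389 -0.008 ]
finger_gap 0.088
scene [[-0.405, 0.914, 0.002], [0.622, 0.277, -0.732], [-0.67, -0.296, -0.681]] [ 0.195 -0.244  1.384] 446.1571388382558
0.9960221354166666
top [[-0.016, -1.0, 0.012], [-0.999, 0.015, -0.052], [0.051, -0.013, -0.999]] [0.016 0.509 1.178] 541.8105297522367
0.99607421875
```

View pics/scene0.png

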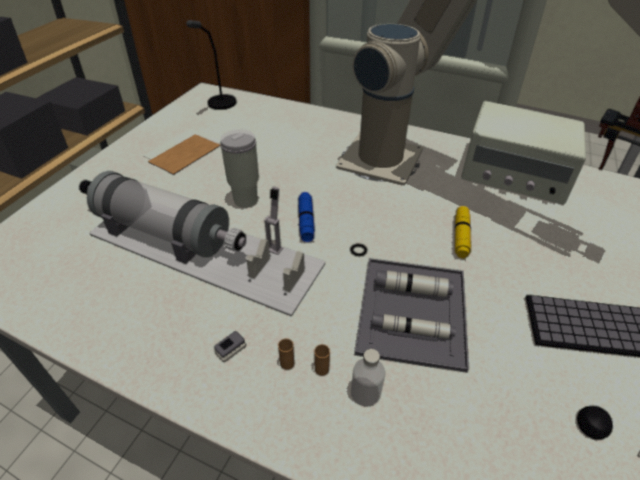

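View pics/top0.png

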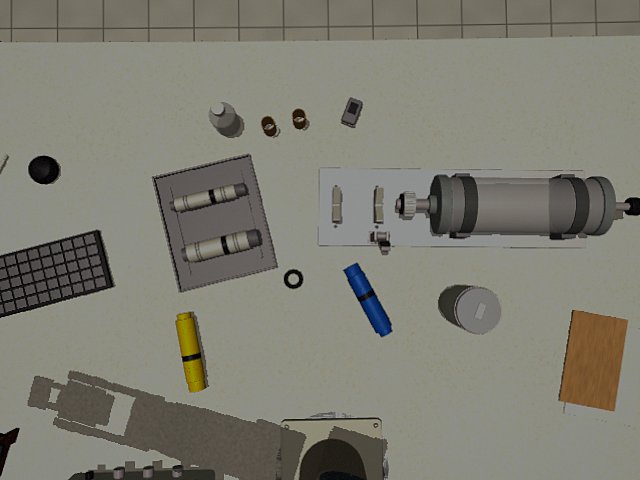

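The scene view shows the tray with its two white tubes (thick one at about (415,285), nearer the robot) and the rig at left with the clamp upright at (273,215). In the top view the thick tube spans (183,250)–(261,237), with its dark cuff at the right. The rig posts are at (337,204) and (378,204), the nozzle at about (405,205), and the clamp at (380,240). Image right is world -y.

```bash
python3 - <<'E'
from h import *
c=load('top');W=np.load('top_W.npy');img=c['pixels'].astype(int)
hsv=cv2.cvtColor(c['pixels'],cv2.COLOR_RGB2HSV)
# table check
for (u,v) in [(300,330),(100,350),(450,380),(330,235),(360,240)]: print((u,v),W[v,u].round(4))
def box(u0,u1,v0,v1): 
    m=np.zeros(W.shape[:2],bool); m[v0:v1,u0:u1]=1; return m
# tray
m=box(140,290,150,300)
def info(name,mm):
    P=W[mm]; print(name,len(P),'mean',P.mean(0).round(4),'min',P.min(0).round(4),'max',P.max(0).round(4)); return P
ft=c['pixels'].max(2)
tm=box(150,280,152,295)&(W[...,2]>0.02)
n,l,s,cen=cv2.connectedComponentsWithStats(tm.astype(np.uint8))
for i in range(1,n):
    if s[i,4]>150:
        P=info(f'comp{i} {s[i]}',l==i)
        q=P[:,:2]-P[:,:2].mean(0); w,V=np.linalg.eigh(q.T@q); d=V[:,1]; d=d*np.sign(-d[1]); nn=np.array([-d[1],d[0]])
        a=q@d;b=q@nn
        print(' dir',d.round(4),'ang',np.degrees(np.arctan2(d[1],d[0])).round(2),'along',a.min().round(4),a.max().round(4),'across',b.min().round(4),b.max().round(4),'top z pct',np.percentile(P[:,2],[50,90,98]).round(4))
# rig
pm=box(325,392,175,235)&(W[...,2]>0.03)
n,l,s,cen=cv2.connectedComponentsWithStats(pm.astype(np.uint8))
for i in range(1,n):
    if s[i,4]>20: info(f'post {s[i]}',l==i)
info('clamp',box(368,395,228,256)&(W[...,2]>0.03))
info('nozzle',box(394,428,190,222)&(W[...,2]>0.05))
bp=box(310,440,160,255)&(W[...,2]>0.006)&(W[...,2]<0.016); info('plate',bp)
for i,u in enumerate(range(325,430,8)):
    r=W[160:255,u]; k=(r[:,2]>0.007)&(r[:,2]<0.2); print(u,r[k][0].round(4),r[k][-1].round(4))
top=cv2.cvtColor(c['pixels'],cv2.COLOR_RGB2BGR)
a=cv2.resize(top[145:300,145:285],None,fx=2.8,fy=2.8,interpolation=cv2.INTER_CUBIC)
b=cv2.resize(top[160:260,310:440],None,fx=3,fy=3,interpolation=cv2.INTER_CUBIC)
o=np.zeros((600,800,3),np.uint8); o[:a.shape[0],:a.shape[1]]=a; o[:b.shape[0],400:400+b.shape[1]]=b
cs=cv2.cvtColor(load('scene')['pixels'],cv2.COLOR_RGB2BGR)[175:315,215:335]; b=cv2.resize(cs,None,fx=2.1,fy=2.1); o[302:302+b.shape[0],430:430+b.shape[1]]=b[:298]
cv2.imwrite('pics/crop1.png',o)
E
```

```text
(300, 330) [0.2974 0.0646 0.0019]
(100, 350) [0.2626 0.4995 0.0008]
(450, 380) [ 1.835e-01 -2.624e-01  2.000e-04]
(330, 235) [ 0.5047 -0.0044  0.0131]
(360, 240) [ 0.4929 -0.0706  0.0089]
comp21 [ 169  182   78   29 1030] 1030 mean [0.59   0.2577 0.0407] min [0.4484 0.0234 0.021 ] max [0.6225 0.3424 1.2027]
 dir [ 0.1385 -0.9904] ang -82.04 along -0.0853 0.2125 across -0.1728 0.0218 top z pct [0.0357 0.04   0.0422]
comp50 [ 181  228   80   34 1413] 1413 mean [0.4848 0.2307 0.0471] min [0.4484 0.0234 0.0212] max [0.5214 0.3163 1.2027]
 dir [ 0.208  -0.9781] ang -77.99 along -0.0855 0.1952 across -0.0788 0.0215 top z pct [0.0457 0.0501 0.0528]
post [333 186   8  36 263] 263 mean [ 0.5686 -0.0173  0.0685] min [ 0.4484 -0.0258  0.04  ] max [0.6056 0.0234 1.2027]
post [374 187  10  35 300] 300 mean [ 0.5652 -0.1062  0.0735] min [ 0.4484 -0.1166  0.0302] max [0.6035 0.0234 1.2027]
post [371 231  19   4  60] 60 mean [ 0.5036 -0.1044  0.0988] min [ 0.5006 -0.1225  0.0354] max [ 0.5075 -0.0897  0.1098]
clamp 274 mean [ 0.489  -0.1029  0.138 ] min [ 0.4484 -0.1226  0.0354] max [0.5075 0.0234 1
[... 282 characters left out ...]
3] [ 0.4849 -0.0108  0.0114]
341 [ 0.6529 -0.0312  0.0122] [ 0.4847 -0.0285  0.0072]
349 [ 0.653  -0.0491  0.0103] [ 0.4844 -0.0461  0.0088]
357 [ 0.6525 -0.0667  0.0118] [ 0.4841 -0.0637  0.0104]
365 [ 0.6527 -0.0847  0.0088] [ 0.4817 -0.0815  0.0077]
373 [ 0.6522 -0.1023  0.0102] [ 0.4812 -0.0984  0.0151]
381 [ 0.6523 -0.1203  0.0081] [ 0.471  -0.0979  0.1684]
389 [ 0.6522 -0.1383  0.0072] [ 0.4669 -0.1123  0.1743]
397 [ 0.6493 -0.1557  0.0095] [ 0.4806 -0.1519  0.0093]
405 [ 0.6492 -0.1735  0.0089] [ 0.4803 -0.1697  0.0089]
413 [ 0.6514 -0.1916  0.0075] [ 0.4801 -0.1873  0.0089]
421 [ 0.6485 -0.2089  0.01  ] [ 0.4798 -0.2051  0.0085]
429 [ 0.648  -0.2264  0.0111] [ 0.4794 -0.2214  0.0148]
```

View pics/crop1.png

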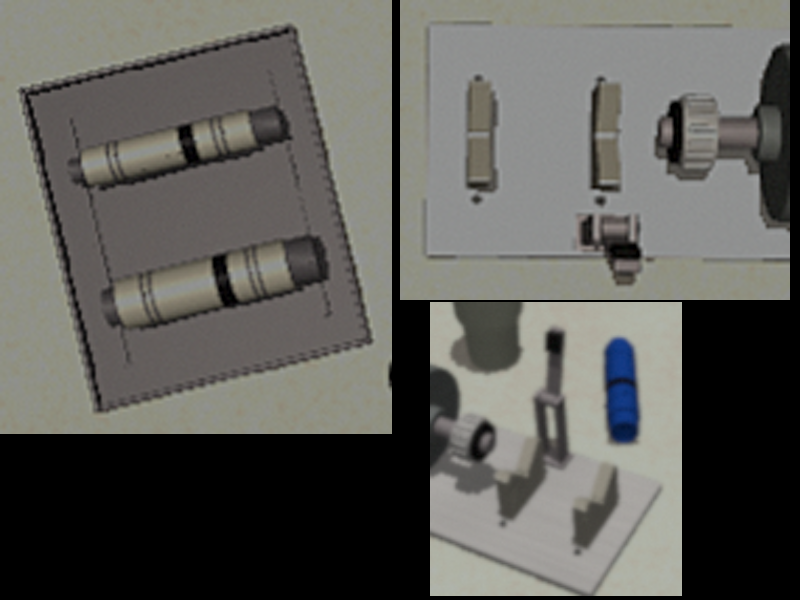

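```bash
cat > m.py <<'E'
from h import *
from scipy.optimize import least_squares
def cyl(P,r,d0):
    m=P.mean(0)
    def f(p):
        d=np.array([d0[0]+p[2]*-d0[1],d0[1]+p[2]*d0[0],p[3]]);d/=np.linalg.norm(d)
        q=P-np.array([m[0]-d0[1]*p[0],m[1]+d0[0]*p[0],p[1]]);return np.linalg.norm(np.cross(q,d),axis=1)-r
    s=least_squares(f,[0,m[2]-r,0,0],loss='soft_l1',f_scale=0.002);p=s.x
    d=np.array([d0[0]+p[2]*-d0[1],d0[1]+p[2]*d0[0],p[3]]);d/=np.linalg.norm(d)
    return np.array([m[0]-d0[1]*p[0],m[1]+d0[0]*p[0],p[1]]),d,np.sqrt(np.mean(s.fun**2))
E
python3 - <<'E'
from m import *
d0=np.array([0.208,-0.978]);d0/=np.linalg.norm(d0);n0=np.array([-d0[1],d0[0]])
for n in ['top','scene']:
    c=load(n);W=cloud(c);ok=c['z_map']>0
    print(n)
    t=ok&(abs(W[...,2])<.01)&(W[...,0]>.3)&(W[...,0]<.42)&(abs(W[...,1])<.1);print(' table z',np.median(W[t][:,2]).round(4))
    C=np.array([0.485,0.23]);rel=W[...,:2]-C;a=rel@d0;b=rel@n0
    k=ok&(abs(b)<.03)&(abs(a)<.10)&(W[...,2]>.02)&(W[...,2]<.07)
    A=a[k];print(' along ends',np.percentile(A,[0,.5,99.5,100]).round(4))
    kb=k&(a>-.05)&(a<.05)
    p,d,e=cyl(W[kb],.02,d0)
    a0=np.percentile(A,.3);a1=np.percentile(A,99.7)
    cc=p[:2]+d[:2]*((C-p[:2])@d[:2]);print(' axis pt',p.round(4),'d',d.round(4),'rms',e.round(4),kb.sum())
    # ends: barrel stub -78, rim +88
    mid=(a0+a1)/2-.005; print(' centre',(cc+d[:2]*mid).round(4),'len',(a1-a0).round(4),'yaw',np.degrees(np.arctan2(d[1],d[0])).round(2))
    g=ok&(W[...,2]>.06)&(W[...,2]<.09)&(W[...,0]>.52)&(W[...,0]<.62)
    for nm,lo,hi in [('post1',-.045,.0),('post2',-.125,-.085)]:
        kk=g&(W[...,1]>lo)&(W[...,1]<hi);P=W[kk];print(' ',nm,len(P),P.mean(0).round(4),np.percentile(P,[1,99],axis=0).round(4).tolist())
    kk=ok&(W[...,2]>.05)&(W[...,2]<.13)&(W[...,0]>.53)&(W[...,0]<.6)&(W[...,1]<-.13)&(W[...,1]>-.20)
    P=W[kk];h,ed=np.histogram(P[:,1],bins=np.arange(-.2,-.129,.004))
    for i in range(len(h)):
        q=P[(P[:,1]>=ed[i])&(P[:,1]<ed[i+1])]
        if len(q)>3: print('   nz y',ed[i].round(3),len(q),'x',q[:,0].min().round(3),q[:,0].max().round(3),'zmax',q[:,2].max().round(3))
c=load('top');W=cloud(c)
near=[];far=[]
for u in range(324,430,2):
    r=W[160:255,u];k=np.where((r[:,2]>.006)&(r[:,2]<.2))[0];far.append(r[k[0],:2])
    if not 366<u<394: near.append(r[k[-1],:2])
for nm,q in [('far',far),('near',near)]:
    q=np.array(q);f=np.polyfit(q[:,1],q[:,0],1);print(nm,f.round(4),'x at y=-.06',np.polyval(f,-.06).round(4))
r=W[175:240,310:330];print('plate end y',[r[i][(r[i,:,2]>.006)][:,1].max().round(4) for i in range(0,60,10)])
# clamp
kk=(c['z_map']>0)&(W[...,2]>.085)&(W[...,2]<.25)&(W[...,0]>.4)&(W[...,0]<.52)&(W[...,1]<-.08)&(W[...,1]>-.14);P=W[kk];print('clamp top',P.mean(0),np.percentile(P,[0,100],axis=0).round(4).tolist())
c=load('scene');W=cloud(c);kk=(c['z_map']>0)&(W[...,2]>.085)&(W[...,2]<.25)&(W[...,0]>.42)&(W[...,0]<.53)&(W[...,1]<-.06)&(W[...,1]>-.15);P=W[kk]
for z in np.arange(.09,.19,.01):
    q=P[abs(P[:,2]-z)<.005]
    if len(q): print(' z',z.round(3),len(q),q.mean(0).round(4))
E
```

```text
top
 table z 0.001
 along ends [-0.0862 -0.0848  0.0809  0.0819]
 axis pt [0.4864 0.2305 0.0294] d [ 0.2185 -0.9758  0.0029] rms 0.0018 872
 centre [0.4849 0.2371] len 0.1661 yaw -77.38
  post1 174 [ 0.5699 -0.0174  0.0697] [[0.5333, -0.0257, 0.0603], [0.605, -0.0099, 0.0774]]
  post2 179 [ 0.5668 -0.1081  0.0692] [[0.5318, -0.1164, 0.0602], [0.6017, -0.1003, 0.0782]]
   nz y -0.2 19 x 0.555 0.573 zmax 0.091
   nz y -0.196 20 x 0.555 0.574 zmax 0.092
   nz y -0.192 19 x 0.555 0.574 zmax 0.091
   nz y -0.188 19 x 0.555 0.574 zmax 0.09
   nz y -0.184 9 x 0.555 0.572 zmax 0.097
   nz y -0.18 38 x 0.541 0.588 zmax 0.104
   nz y -0.176 43 x 0.541 0.588 zmax 0.106
   nz y -0.172 47 x 0.541 0.588 zmax 0.103
   nz y -0.168 44 x 0.541 0.588 zmax 0.106
   nz y -0.164 47 x 0.541 0.588 zmax 0.103
   nz y -0.16 50 x 0.541 0.588 zmax 0.108
   nz y -0.156 43 x 0.543 0.587 zmax 0.1
   nz y -0.152 59 x 0.545 0.586 zmax 0.1
   nz y -0.148 20 x 0.556 0.574 zmax 0.091
   nz y -0.144 18 x 0.556 0.574 zmax 0.089
scene
 table z -0.0012
 along ends [-0.0834 -0.082   0.0817  0.0831]
 axis pt [0.4864 0.2308 0
[... 812 characters left out ...]
7 0.578 zmax 0.087
far [0.0339 0.6553] x at y=-.06 0.6533
near [0.0172 0.4834] x at y=-.06 0.4823
plate end y [np.float64(0.0244), np.float64(0.018), np.float64(0.0184), np.float64(0.0187), np.float64(0.0191), np.float64(0.0194)]
clamp top [ 0.48855436 -0.10543722  0.1328762 ] [[0.4652, -0.1226, 0.0921], [0.5075, -0.0897, 0.1792]]
 z 0.09 30 [ 0.5056 -0.1023  0.0904]
 z 0.1 93 [ 0.5022 -0.1048  0.1015]
 z 0.11 39 [ 0.4944 -0.1044  0.1087]
 z 0.12 32 [ 0.489  -0.105   0.1201]
 z 0.13 32 [ 0.4858 -0.1045  0.1298]
 z 0.14 31 [ 0.4841 -0.1053  0.1396]
 z 0.15 24 [ 0.483  -0.1037  0.1498]
 z 0.16 41 [ 0.4837 -0.104   0.1603]
 z 0.17 57 [ 0.479  -0.105   0.1708]
 z 0.18 5 [ 0.4791 -0.1028  0.1755]
```

```bash
cat >> h.py <<'E'
from scipy.spatial.transform import Rotation as Ro
def yaw():
    s=robot.sense();R=Ro.from_quat(s['ee_rot']).as_matrix();print('jaw(x)',R[:,0].round(4),'approach(y)',R[:,1].round(4),'jaw yaw deg',np.degrees(np.arctan2(R[1,0],R[0,0])).round(2));return s,R
E
python3 - <<'E'
from h import *
yaw();c=optics.capture('wrist');print(c['T_tool_cam'].round(4),c['camera_matrix'].round(1))
E
```

```text
jaw(x) [ 0.2733  0.9619 -0.0014] approach(y) [-4.0e-04 -1.3e-03 -1.0e+00] jaw yaw deg 74.14
[[ 1.000e+00 -5.000e-04 -1.100e-03 -0.000e+00]
 [ 1.000e-03 -2.546e-01  9.670e-01 -1.835e-01]
 [-7.000e-04 -9.670e-01 -2.546e-01  6.980e-02]
 [ 0.000e+00  0.000e+00  0.000e+00  1.000e+00]] [[413.    0.  321.8]
 [  0.  413.  234.5]
 [  0.    0.    1. ]]
```

Call:
{"method": "servo_tool", "body": {"series": [{"dp": [0.785, -0.9125, 0], "angular": [0, 0, -0.068], "claw": 1}, {"dp": [0.785, -0.9125, 0], "angular": [0, 0, -0.068], "claw": 1}, {"dp": [0.785, -0.9125, 0], "angular": [0, 0, -0.068], "claw": 1}, {"dp": [0.785, -0.9125, 0], "angular": [0, 0, -0.068], "claw": 1}, {"dp": [0.785, -0.9125, 0], "angular": [0, 0, -0.068], "claw": 1}]}}

```text
clock: 0.78
tool_pos: [0.2506, 0.5084, 0.201]
ee_rot: [-0.617, -0.346, 0.346, 0.617]
wrist_force: [0.8, -0.4, 0.2]
finger_gap: 0.088
```

Call:
{"method": "servo_tool", "body": {"series": [{"dp": [0.785, -0.9125, 0], "angular": [0, 0, -0.068], "claw": 1}, {"dp": [0.785, -0.9125, 0], "angular": [0, 0, -0.068], "claw": 1}, {"dp": [0.785, -0.9125, 0], "angular": [0, 0, -0.068], "claw": 1}, {"dp": [0.785, -0.9125, 0], "angular": [0, 0, -0.068], "claw": 1}, {"dp": [0.785, -0.9125, 0], "angular": [0, 0, -0.068], "claw": 1}]}}

```text
clock: 1.4
tool_pos: [0.3288, 0.4171, 0.201]
ee_rot: [-0.657, -0.261, 0.261, 0.657]
wrist_force: [0.4, 0.5, -0.1]
finger_gap: 0.0875
```

Call:
{"method": "servo_tool", "body": {"series": [{"dp": [0.785, -0.9125, 0], "angular": [0, 0, -0.068], "claw": 1}, {"dp": [0.785, -0.9125, 0], "angular": [0, 0, -0.068], "claw": 1}, {"dp": [0.785, -0.9125, 0], "angular": [0, 0, -0.068], "claw": 1}, {"dp": [0.785, -0.9125, 0], "angular": [0, 0, -0.068], "claw": 1}, {"dp": [0.785, -0.9125, 0], "angular": [0, 0, -0.068], "claw": 1}]}}

```text
clock: 2.02
tool_pos: [0.4071, 0.3257, 0.201]
ee_rot: [-0.686, -0.171, 0.171, 0.686]
wrist_force: [-0.7, 0.4, 0.5]
finger_gap: 0.0874
```

Call:
{"method": "servo_tool", "body": {"series": [{"dp": [0.785, -0.9125, 0], "angular": [0, 0, -0.068], "claw": 1}, {"dp": [0.785, -0.9125, 0], "angular": [0, 0, -0.068], "claw": 1}, {"dp": [0.785, -0.9125, 0], "angular": [0, 0, -0.068], "claw": 1}, {"dp": [0.785, -0.9125, 0], "angular": [0, 0, -0.068], "claw": 1}, {"dp": [0.785, -0.9125, 0], "angular": [0, 0, -0.068], "claw": 1}]}}

```text
clock: 2.65
tool_pos: [0.4853, 0.2344, 0.201]
ee_rot: [-0.703, -0.078, 0.078, 0.703]
wrist_force: [0.3, 0.2, 0.2]
finger_gap: 0.0876
```

```bash
cat >> m.py <<'E'
def wrist():
    s=robot.sense();R=Ro.from_quat(s['ee_rot']).as_matrix();c=optics.capture('wrist')
    T=c['T_tool_cam'];Rw=(R@T[:3,:3]).T;o=R@T[:3,3]+np.array(s['tool_pos']);c['R']=Rw;c['t']=-Rw@o
    np.savez('last_wrist.npz',**{k:np.array(v) for k,v in c.items()});return c
E
python3 - <<'E'
from m import *
st();yaw();c=wrist();W=cloud(c);cv2.imwrite('pics/w1.png',cv2.cvtColor(c['pixels'],cv2.COLOR_RGB2BGR))
d0=np.array([0.2185,-0.9758]);n0=np.array([-d0[1],d0[0]]);ok=c['z_map']>0
C=np.array([0.485,0.236]);rel=W[...,:2]-C;a=rel@d0;b=rel@n0
k=ok&(abs(b)<.03)&(abs(a)<.11)&(W[...,2]>.024)&(W[...,2]<.07);A=a[k];print('ends',np.percentile(A,[0,.5,99.5,100]).round(4),k.sum())
p,d,e=cyl(W[k&(abs(a)<.06)],.02,d0);print(p.round(4),d.round(4),e.round(4),np.degrees(np.arctan2(d[1],d[0])).round(2))
t=ok&(abs(b)>.026)&(abs(b)<.034)&(abs(a)<.06);print('tray floor z',np.percentile(W[t][:,2],[10,50,90]).round(4))
a0,a1=np.percentile(A,[.5,99.5]);print('centre',(p[:2]+d[:2]*((C-p[:2])@d[:2]+(a0+a1)/2-.005)).round(4))
E
```

```text
clock 2.65
qpos [ 0.4278  0.2971  1.8205 -0.      1.0237  0.2063]
tool_pos [0.4853 0.2344 0.201 ]
ee_rot [-0.7027 -0.0783  0.0781  0.7028]
wrist_force [0.261  0.1886 0.2006]
torque [-0.0152  0.0525 -0.0229]
finger_gap 0.0876
jaw(x) [9.756e-01 2.197e-01 3.000e-04] approach(y) [ 3.e-04  1.e-04 -1.e+00] jaw yaw deg 12.69
ends [-0.0783 -0.0774  0.0856  0.0874] 8466
[0.4842 0.2387 0.0286] [ 0.2257 -0.9742  0.0014] 0.0006 -76.95
tray floor z [0.0036 0.3198 0.3374]
centre [0.4846 0.2368]
```

View pics/w1.png

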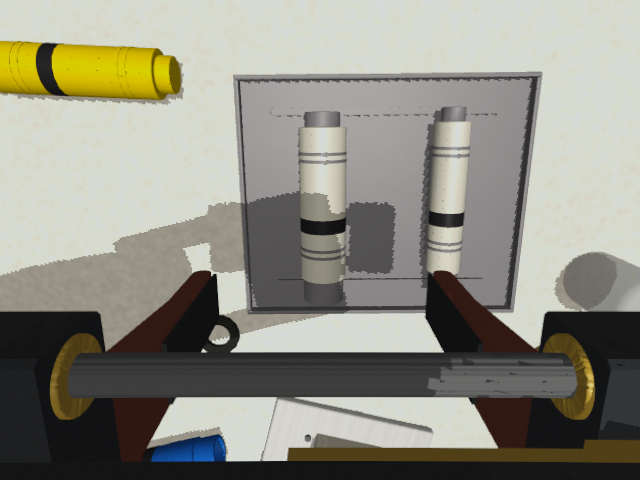

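The wrist view shows the thick tube at columns 300–346, with its stub at the top (322,118) and its dark cuff at the bottom (323,292). The fit puts the axis at z 28.6 mm, yaw -77°, centre (0.4846, 0.2368). Going down to grasp.

Call:
{"method": "servo_tool", "body": {"series": [{"dp": [-0.035, 0.12, -1], "angular": [0, 0, 0.008], "claw": 1}, {"dp": [0, 0, -1], "claw": 1}, {"dp": [0, 0, -1], "claw": 1}, {"dp": [0, 0, -1], "claw": 1}, {"dp": [0, 0, -1], "claw": 1}]}}

```text
$.series[1]: bad value
```

Call:
{"method": "servo_tool", "body": {"series": [{"dp": [0, 0, -1], "claw": 1}, {"dp": [0, 0, -1], "claw": 1}, {"dp": [0, 0, -1], "claw": 1}, {"dp": [0, 0, -0.8], "claw": 1}, {"dp": [0, 0, -0.65], "claw": 1}]}}

```text
$.series[0]: bad value
```

Call:
{"method": "servo_tool", "body": {"squeeze": 20, "series": [{"dp": [0, 0, 0], "claw": 0.3}, {"dp": [0, 0, 0], "claw": 0.3}, {"dp": [0, 0, 0], "claw": 0.3}, {"dp": [0, 0, 0], "claw": 0.3}, {"dp": [0, 0, 0], "claw": 0.3}]}}

```text
$.series[0]: bad value
```

Call:
{"method": "servo_tool", "body": {"series": [{"dp": [-0.035, 0.12, -1], "angular": [0, 0, 0.008], "claw": 1}, {"dp": [0, 0, -1], "angular": [0, 0, 0], "claw": 1}, {"dp": [0, 0, -1], "angular": [0, 0, 0], "claw": 1}, {"dp": [0, 0, -1], "angular": [0, 0, 0], "claw": 1}, {"dp": [0, 0, -1], "angular": [0, 0, 0], "claw": 1}]}}

```text
clock: 3.32
tool_pos: [0.484, 0.2378, 0.1005]
ee_rot: [-0.702, -0.081, 0.081, 0.702]
wrist_force: [-0.7, -0.0, -0.0]
finger_gap: 0.0876
```

Call:
{"method": "servo_tool", "body": {"series": [{"dp": [0, 0, -1], "angular": [0, 0, 0], "claw": 1}, {"dp": [0, 0, -1], "angular": [0, 0, 0], "claw": 1}, {"dp": [0, 0, -1], "angular": [0, 0, 0], "claw": 1}, {"dp": [0, 0, -0.8], "angular": [0, 0, 0], "claw": 1}, {"dp": [0, 0, -0.65], "angular": [0, 0, 0], "claw": 1}]}}

```text
clock: 3.95
tool_pos: [0.4841, 0.2383, 0.0113]
ee_rot: [-0.702, -0.082, 0.082, 0.702]
wrist_force: [1.0, -0.3, 0.4]
finger_gap: 0.0876
```

Call:
{"method": "servo_tool", "body": {"squeeze": 20, "series": [{"dp": [0, 0, 0], "angular": [0, 0, 0], "claw": 0.3}, {"dp": [0, 0, 0], "angular": [0, 0, 0], "claw": 0.3}, {"dp": [0, 0, 0], "angular": [0, 0, 0], "claw": 0.3}, {"dp": [0, 0, 0], "angular": [0, 0, 0], "claw": 0.3}, {"dp": [0, 0, 0], "angular": [0, 0, 0], "claw": 0.3}]}}

```text
clock: 4.58
tool_pos: [0.4842, 0.2387, 0.0121]
ee_rot: [-0.702, -0.082, 0.082, 0.702]
wrist_force: [-0.4, 0.1, 0.2]
finger_gap: 0.0411
```

Call:
{"method": "servo_tool", "body": {"series": [{"dp": [0, 0, 0], "angular": [0, 0, 0], "claw": 0.3}, {"dp": [0, 0, 0.5], "angular": [0, 0, 0], "claw": 0.3}, {"dp": [0, 0, 1], "angular": [0, 0, 0], "claw": 0.3}, {"dp": [0, 0, 1], "angular": [0, 0, 0], "claw": 0.3}, {"dp": [0, 0, 1], "angular": [0, 0, 0], "claw": 0.3}]}}

```text
clock: 5.2
tool_pos: [0.4834, 0.2383, 0.0827]
ee_rot: [0.702, 0.081, -0.082, -0.702]
wrist_force: [-0.2, -0.0, -2.1]
finger_gap: 0.0378
```

Call:
{"method": "servo_tool", "body": {"series": [{"dp": [0, 0, 1], "angular": [0, 0, 0], "claw": 0.3}, {"dp": [0.268, -0.879, 1], "angular": [0, 0, -0.02], "claw": 0.3}, {"dp": [0.268, -0.879, 1], "angular": [0, 0, -0.02], "claw": 0.3}, {"dp": [0.268, -0.879, 1], "angular": [0, 0, -0.02], "claw": 0.3}, {"dp": [0.268, -0.879, 1], "angular": [0, 0, -0.02], "claw": 0.3}]}}

```text
clock: 5.82
tool_pos: [0.5048, 0.1675, 0.1827]
ee_rot: [0.705, 0.059, -0.06, -0.705]
wrist_force: [-0.8, -0.8, -2.0]
finger_gap: 0.0376
```

Call:
{"method": "servo_tool", "body": {"series": [{"dp": [0.268, -0.879, 0.5], "angular": [0, 0, -0.02], "claw": 0.3}, {"dp": [0.268, -0.879, 0], "angular": [0, 0, -0.02], "claw": 0.3}, {"dp": [0.268, -0.879, 0], "angular": [0, 0, -0.02], "claw": 0.3}, {"dp": [0.268, -0.879, 0], "angular": [0, 0, -0.02], "claw": 0.3}, {"dp": [0.268, -0.879, 0], "angular": [0, 0, -0.02], "claw": 0.3}]}}

```text
clock: 6.45
tool_pos: [0.5324, 0.0791, 0.1913]
ee_rot: [0.706, 0.031, -0.032, -0.706]
wrist_force: [0.2, 0.2, -2.1]
finger_gap: 0.0376
```

Call:
{"method": "servo_tool", "body": {"series": [{"dp": [0.268, -0.879, 0], "angular": [0, 0, -0.02], "claw": 0.3}, {"dp": [0.268, -0.879, 0], "angular": [0, 0, -0.02], "claw": 0.3}, {"dp": [0.268, -0.879, 0], "angular": [0, 0, -0.02], "claw": 0.3}, {"dp": [0.268, -0.879, 0], "angular": [0, 0, -0.02], "claw": 0.3}, {"dp": [0.268, -0.879, 0], "angular": [0, 0, -0.02], "claw": 0.3}]}}

```text
clock: 7.08
tool_pos: [0.5595, -0.0087, 0.1919]
ee_rot: [-0.707, -0.004, 0.004, 0.707]
wrist_force: [-0.3, -0.8, -2.1]
finger_gap: 0.0376
```

Call:
{"method": "servo_tool", "body": {"series": [{"dp": [0.268, -0.879, 0], "angular": [0, 0, -0.02], "claw": 0.3}, {"dp": [0.268, -0.879, 0], "angular": [0, 0, -0.02], "claw": 0.3}, {"dp": [0, 0, 0], "angular": [0, 0, 0], "claw": 0.3}]}}

```text
clock: 7.45
tool_pos: [0.5702, -0.044, 0.1918]
ee_rot: [0.707, -0.007, 0.008, -0.707]
wrist_force: [0.5, 0.4, -1.9]
finger_gap: 0.0377
```

```bash
python3 - <<'E'
from m import *
st();yaw();c=wrist();W=cloud(c);cv2.imwrite('pics/w2.png',cv2.cvtColor(c['pixels'],cv2.COLOR_RGB2BGR))
ok=c['z_map']>0
g=ok&(W[...,2]>.055)&(W[...,2]<.09)&(W[...,0]>.51)&(W[...,0]<.63)
for nm,lo,hi in [('post1',-.045,.01),('post2',-.125,-.085)]:
    P=W[g&(W[...,1]>lo)&(W[...,1]<hi)]
    if len(P): print(nm,len(P),P.mean(0).round(4),np.percentile(P,[.5,99.5],axis=0).round(4).tolist())
p0=robot.sense()['tool_pos'];d0=np.array([-.026,-1]);n0=np.array([1,-.026]);rel=W[...,:2]-np.array(p0[:2]);a=rel@d0;b=rel@n0
k=ok&(abs(b)<.03)&(abs(a)<.11)&(abs(W[...,2]-p0[2]-.02)<.03);print('held along',np.percentile(a[k],[.3,99.7]).round(4),k.sum())
P=W[k&(a<-.015)&(a>-.06)];print(len(P));
if len(P)>50: print(cyl(P,.02,d0))
m=ok&(W[...,2]>.007)&(W[...,2]<.014)&(W[...,1]>-.02)&(W[...,1]<.03);P=W[m];print('plate',np.percentile(P,[.5,99.5],axis=0).round(4).tolist())
E
```

```text
clock 7.45
qpos [-0.0977  0.3566  1.757  -0.      1.0279 -0.0766]
tool_pos [ 0.5702 -0.044   0.1918]
ee_rot [ 0.7071 -0.0074  0.0075 -0.707 ]
wrist_force [ 0.5335  0.4486 -1.8893]
torque [-0.0481  0.0373  0.0221]
finger_gap 0.0377
jaw(x) [ 9.998e-01 -2.110e-02  2.000e-04] approach(y) [ 2.e-04 -1.e-04 -1.e+00] jaw yaw deg -1.21
held along [-0.0749  0.0676] 28921
11537
(array([ 0.57049896, -0.00484754,  0.20819916]), array([-2.34585136e-02, -9.99724769e-01, -2.90523614e-04]), np.float64(0.0005405140279008273))
plate [[0.4846, -0.0198, 0.0075], [0.655, 0.0211, 0.0128]]
```

View pics/w2.png

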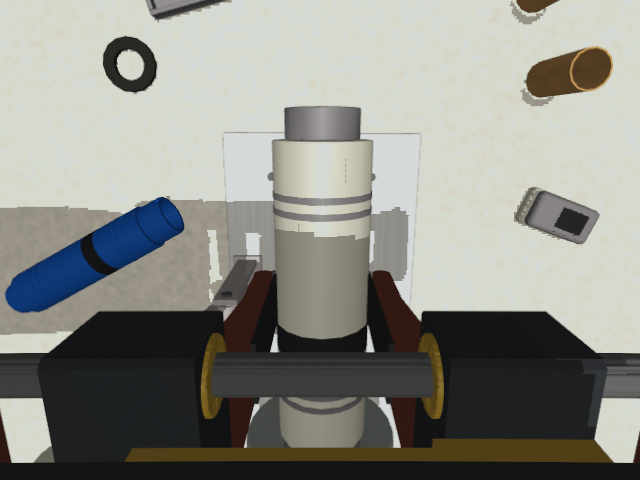

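The wrist view shows the held tube along columns 273–372 with the stub at the top (322,122). The rig plate lies behind it at (223–420, 133) and the nozzle body sits under the cuff. The tube is parallel to the rig axis to about 0.2°. I'll shift it slightly and lower it.

Call:
{"method": "servo_tool", "body": {"series": [{"dp": [-0.04, 0.15, -1], "angular": [0, 0, -0.003], "claw": 0.3}, {"dp": [0, 0, -1], "angular": [0, 0, 0], "claw": 0.3}, {"dp": [0, 0, -1], "angular": [0, 0, 0], "claw": 0.3}, {"dp": [0, 0, -1], "angular": [0, 0, 0], "claw": 0.3}, {"dp": [0, 0, -1], "angular": [0, 0, 0], "claw": 0.3}]}}

```text
clock: 8.12
tool_pos: [0.5689, -0.0389, 0.0913]
ee_rot: [-0.707, 0.007, -0.007, 0.707]
wrist_force: [0.9, 0.5, -1.7]
finger_gap: 0.0376
```

Call:
{"method": "servo_tool", "body": {"series": [{"dp": [0, 0, -0.7], "angular": [0, 0, 0], "claw": 0.3}, {"dp": [0, 0, -0.5], "angular": [0, 0, 0], "claw": 0.3}, {"dp": [0, 0, 0], "angular": [0, 0, 0], "claw": 0.3}]}}

```text
clock: 8.5
tool_pos: [0.5687, -0.0395, 0.0674]
ee_rot: [-0.707, 0.008, -0.007, 0.707]
wrist_force: [-0.4, -0.2, -0.9]
finger_gap: 0.0376
```

Call:
{"method": "servo_tool", "body": {"series": [{"dp": [0, 0, -0.1], "angular": [0, 0, 0], "claw": 0.3}, {"dp": [0, 0, -0.1], "angular": [0, 0, 0], "claw": 0.3}, {"dp": [0, 0, -0.05], "angular": [0, 0, 0], "claw": 0.3}, {"dp": [0, 0, 0], "angular": [0, 0, 0], "claw": 0.3}]}}

```text
clock: 9.0
tool_pos: [0.569, -0.0397, 0.063]
ee_rot: [-0.707, 0.008, -0.008, 0.707]
wrist_force: [0.4, 0.4, -1.9]
finger_gap: 0.037
```

Call:
{"method": "servo_tool", "body": {"series": [{"dp": [0, 0, -0.05], "angular": [0, 0, 0], "claw": 0.3}, {"dp": [0, 0, 0], "angular": [0, 0, 0], "claw": 0.3}]}}

```text
clock: 9.25
tool_pos: [0.569, -0.0397, 0.0618]
ee_rot: [0.707, -0.008, 0.008, -0.707]
wrist_force: [-0.7, 0.6, -2.5]
finger_gap: 0.0376
```

Call:
{"method": "servo_tool", "body": {"series": [{"dp": [0, 0, -0.05], "angular": [0, 0, 0], "claw": 0.3}, {"dp": [0, 0, 0], "angular": [0, 0, 0], "claw": 0.3}]}}

```text
clock: 9.5
tool_pos: [0.5689, -0.0397, 0.0608]
ee_rot: [-0.707, 0.008, -0.008, 0.707]
wrist_force: [0.6, 0.4, -1.4]
finger_gap: 0.0378
```

Call:
{"method": "servo_tool", "body": {"series": [{"dp": [0, 0, -0.04], "angular": [0, 0, 0], "claw": 0.3}, {"dp": [0, 0, 0], "angular": [0, 0, 0], "claw": 0.3}]}}

```text
clock: 9.75
tool_pos: [0.569, -0.0397, 0.06]
ee_rot: [-0.707, 0.008, -0.008, 0.707]
wrist_force: [-0.9, 0.4, -2.5]
finger_gap: 0.0376
```

Call:
{"method": "servo_tool", "body": {"series": [{"dp": [0, 0, -0.03], "angular": [0, 0, 0], "claw": 0.3}, {"dp": [0, 0, 0], "angular": [0, 0, 0], "claw": 0.3}]}}

```text
clock: 10.0
tool_pos: [0.5692, -0.0397, 0.0595]
ee_rot: [0.707, -0.007, 0.008, -0.707]
wrist_force: [-0.1, -0.1, -0.9]
finger_gap: 0.0375
```

Call:
{"method": "servo_tool", "body": {"series": [{"dp": [0, 0, -0.03], "angular": [0, 0, 0], "claw": 0.3}, {"dp": [0, 0, 0], "angular": [0, 0, 0], "claw": 0.3}]}}

```text
clock: 10.25
tool_pos: [0.5695, -0.0397, 0.0592]
ee_rot: [0.707, -0.007, 0.008, -0.707]
wrist_force: [1.1, -0.1, -0.3]
finger_gap: 0.0377
```

Call:
{"method": "servo_tool", "body": {"series": [{"dp": [0, 0, -0.02], "angular": [0, 0, 0], "claw": 0.3}, {"dp": [0, 0, 0], "angular": [0, 0, 0], "claw": 0.3}]}}

```text
clock: 10.5
tool_pos: [0.5696, -0.0397, 0.059]
ee_rot: [-0.707, 0.007, -0.008, 0.707]
wrist_force: [0.8, 0.1, 4.9]
finger_gap: 0.0374
```

Call:
{"method": "servo_tool", "body": {"series": [{"dp": [0, 0, 0], "angular": [0, 0, 0], "claw": 0.5}, {"dp": [0, 0, 0], "angular": [0, 0, 0], "claw": 0.6}, {"dp": [0, 0, 0], "angular": [0, 0, 0], "claw": 0.7}, {"dp": [0, 0, 0], "angular": [0, 0, 0], "claw": 0.7}]}}

```text
clock: 11.0
tool_pos: [0.5688, -0.0397, 0.0583]
ee_rot: [-0.707, 0.008, -0.007, 0.707]
wrist_force: [-0.3, 0.4, -0.2]
finger_gap: 0.0614
```

```bash
python3 - <<'E'
from m import *
st();yaw();d0=np.array([-.025,-1])
for n in ['wrist','top','scene']:
    c=wrist() if n=='wrist' else grab(n);W=cloud(c);ok=c['z_map']>0
    k=ok&(abs(W[...,0]-.57)<.03)&(W[...,1]<.06)&(W[...,1]>(-.02 if n=='wrist' else -.14))&(W[...,2]>.078)&(W[...,2]<.12)
    kb=k&(W[...,1]<.015)&(W[...,1]>-.02) if n=='wrist' else k&(((W[...,1]<.015)&(W[...,1]>-.01))|((W[...,1]<-.08)&(W[...,1]>-.1)))
    p,d,e=cyl(W[kb],.02,d0);print(n,p.round(4),d.round(4),e.round(4),kb.sum(),'y range',np.percentile(W[k][:,1],[.3,99.7]).round(4))
E
```

```text
clock 11.0
qpos [-0.0905  0.5444  1.8354  0.      0.7622 -0.0689]
tool_pos [ 0.5688 -0.0397  0.0583]
ee_rot [-0.707   0.0078 -0.0074  0.7071]
wrist_force [-0.3379  0.3868 -0.2316]
torque [-0.0706  0.035   0.019 ]
finger_gap 0.0614
jaw(x) [ 9.998e-01 -2.160e-02 -5.000e-04] approach(y) [-5.e-04  1.e-04 -1.e+00] jaw yaw deg -1.24
wrist [ 0.5699 -0.0019  0.0754] [-2.650e-02 -9.996e-01  5.000e-04] 0.0005 8931 y range [-0.0197  0.0362]
top [ 0.57   -0.0407  0.0789] [-0.0307 -0.9994  0.0127] 0.0013 40 y range [-0.1101  0.0357]
scene [ 0.5716 -0.0073  0.075 ] [-0.0426 -0.9988  0.0247] 0.0013 200 y range [-0.1293  0.0354]
```

Call:
{"method": "servo_tool", "body": {"series": [{"dp": [0, 0, 0.5], "angular": [0, 0, 0], "claw": 0.7}, {"dp": [0, 0, 1], "angular": [0, 0, 0], "claw": 0.7}, {"dp": [0, 0, 1], "angular": [0, 0, 0], "claw": 0.7}, {"dp": [0, 0, 0.5], "angular": [0, 0, 0], "claw": 0.7}, {"dp": [0, 0, 0], "angular": [0, 0, 0], "claw": 0.7}]}}

```text
clock: 11.78
tool_pos: [0.5696, -0.0397, 0.1194]
ee_rot: [0.707, -0.007, 0.008, -0.707]
wrist_force: [-0.0, 1.2, 0.3]
finger_gap: 0.0618
```

Call:
{"method": "servo_tool", "body": {"series": [{"dp": [0.026, 0.96, 0], "angular": [0, 0, -0.002], "claw": 0.5}, {"dp": [0.026, 0.96, 0], "angular": [0, 0, -0.002], "claw": 0.3}, {"dp": [0.026, 0.96, 0], "angular": [0, 0, -0.002], "claw": 0}, {"dp": [0.026, 0.96, 0], "angular": [0, 0, 0], "claw": 0}, {"dp": [0.026, 0.96, 0], "angular": [0, 0, 0], "claw": 0}]}}

```text
clock: 12.4
tool_pos: [0.5716, 0.058, 0.1184]
ee_rot: [0.707, -0.009, 0.009, -0.707]
wrist_force: [0.6, -0.1, -0.5]
finger_gap: 0.0151
```

Call:
{"method": "servo_tool", "body": {"series": [{"dp": [0, 0, 0], "angular": [0, 0, 0], "claw": 0}, {"dp": [0, 0, 0], "angular": [0, 0, 0], "claw": 0}, {"dp": [0, 0, 0], "angular": [0, 0, 0], "claw": 0}]}}

```text
clock: 12.78
tool_pos: [0.5716, 0.0558, 0.1185]
ee_rot: [0.707, -0.01, 0.009, -0.707]
wrist_force: [0.1, -0.5, 0.1]
finger_gap: 0.0006
```

```bash
python3 - <<'E'
from m import *
st();yaw();c=wrist();cv2.imwrite('pics/w3.png',cv2.cvtColor(c['pixels'],cv2.COLOR_RGB2BGR))
d0=np.array([-.025,-1])
c=grab('top');W=cloud(c);ok=c['z_map']>0
k=ok&(abs(W[...,0]-.57)<.03)&(W[...,1]<.06)&(W[...,1]>-.14)&(W[...,2]>.078)&(W[...,2]<.1);print(np.percentile(W[k][:,1],[.3,99.7]).round(4))
k=ok&(abs(W[...,0]-.57)<.03)&(W[...,1]<.01)&(W[...,1]>-.1)&(W[...,2]>.08)&(W[...,2]<.11)
p,d,e=cyl(W[k],.02,d0);print(p.round(4),d.round(4),e.round(4),k.sum())
for y in np.arange(-.16,-.11,.003):
    q=W[ok&(abs(W[...,1]-y)<.0015)&(abs(W[...,0]-.567)<.035)&(W[...,2]>.05)];print(y.round(3),len(q),q[:,0].min().round(4) if len(q) else '',q[:,0].max().round(4) if len(q) else '',q[:,2].max().round(3) if len(q) else '')
E
```

```text
clock 12.775
qpos [ 7.660e-02  4.575e-01  1.801e+00 -1.000e-04  8.832e-01  1.036e-01]
tool_pos [0.5716 0.0558 0.1185]
ee_rot [ 0.7071 -0.0096  0.0095 -0.707 ]
wrist_force [ 0.0737 -0.5436  0.1217]
torque [-0.0477  0.0635  0.0359]
finger_gap 0.0006
jaw(x) [ 9.996e-01 -2.690e-02 -1.000e-04] approach(y) [-1.e-04 -1.e-04 -1.e+00] jaw yaw deg -1.54
[-0.1295  0.0214]
[ 0.568  -0.0607  0.0761] [-0.0253 -0.9997  0.0023] 0.0017 667
-0.16 35 0.5412 0.5881 0.102
-0.157 45 0.5412 0.5881 0.104
-0.154 30 0.5449 0.5874 0.101
-0.151 50 0.545 0.5855 0.1
-0.148 18 0.5493 0.574 0.095
-0.145 13 0.5556 0.5746 0.091
-0.142 17 0.5578 0.5741 0.088
-0.139 0   
-0.136 0   
-0.133 0   
-0.13 10 0.55 0.5829 0.095
-0.127 23 0.5495 0.583 0.097
-0.124 25 0.5498 0.5835 0.097
-0.121 23 0.5493 0.5827 0.099
-0.118 30 0.5499 0.6017 0.096
-0.115 40 0.5337 0.602 0.096
-0.112 55 0.5321 0.6016 0.099
```

Call:
{"method": "servo_tool", "body": {"series": [{"dp": [0, 0, -1], "angular": [0, 0, 0], "claw": 0}, {"dp": [0, 0, -1], "angular": [0, 0, 0], "claw": 0}, {"dp": [0, 0, -0.8], "angular": [0, 0, 0], "claw": 0}, {"dp": [0, 0, 0], "angular": [0, 0, 0], "claw": 0}]}}

```text
clock: 13.38
tool_pos: [0.5707, 0.056, 0.0613]
ee_rot: [0.707, -0.01, 0.009, -0.707]
wrist_force: [-0.3, 0.2, 0.8]
finger_gap: 0.0006
```

Call:
{"method": "servo_tool", "body": {"series": [{"dp": [-0.006, -0.2, 0], "angular": [0, 0, 0], "claw": 0}, {"dp": [-0.006, -0.2, 0], "angular": [0, 0, 0], "claw": 0}, {"dp": [-0.003, -0.1, 0], "angular": [0, 0, 0], "claw": 0}, {"dp": [-0.002, -0.1, 0], "angular": [0, 0, 0], "claw": 0}, {"dp": [0, 0, 0], "angular": [0, 0, 0], "claw": 0}]}}

```text
clock: 14.0
tool_pos: [0.5716, 0.0443, 0.0627]
ee_rot: [-0.707, 0.009, -0.01, 0.707]
wrist_force: [1.1, 0.7, 1.0]
finger_gap: 0.0007
```

Call:
{"method": "servo_tool", "body": {"series": [{"dp": [-0.003, -0.1, 0], "angular": [0, 0, 0], "claw": 0}, {"dp": [-0.003, -0.1, 0], "angular": [0, 0, 0], "claw": 0}, {"dp": [-0.003, -0.1, 0], "angular": [0, 0, 0], "claw": 0}, {"dp": [-0.003, -0.1, 0], "angular": [0, 0, 0], "claw": 0}]}}

```text
clock: 14.5
tool_pos: [0.5711, 0.0362, 0.0625]
ee_rot: [-0.707, 0.009, -0.009, 0.707]
wrist_force: [1.1, 1.2, 1.6]
finger_gap: 0.0004
```

Call:
{"method": "servo_tool", "body": {"series": [{"dp": [-0.002, -0.1, 0], "angular": [0, 0, 0], "claw": 0}, {"dp": [-0.003, -0.1, 0], "angular": [0, 0, 0], "claw": 0}]}}

```text
clock: 14.75
tool_pos: [0.5709, 0.0322, 0.0625]
ee_rot: [-0.707, 0.009, -0.009, 0.707]
wrist_force: [1.0, 2.2, 1.9]
finger_gap: 0.0002
```

```bash
python3 - <<'E'
from m import *
st()
c=grab('top');W=cloud(c);ok=c['z_map']>0
k=ok&(abs(W[...,0]-.57)<.03)&(W[...,1]<.06)&(W[...,2]>.078)&(W[...,2]<.1)
ys=W[k][:,1];print('rim y',ys[ys>-.1375].min().round(4))
k=k&(W[...,1]<.01)&(W[...,1]>-.1);p,d,e=cyl(W[k],.02,np.array([-.025,-1]));print(p.round(4),d.round(4),e.round(4))
E
```

```text
clock 14.75
qpos [0.0355 0.5394 1.8307 0.     0.7716 0.0617]
tool_pos [0.5709 0.0322 0.0625]
ee_rot [-0.707   0.0093 -0.0093  0.7071]
wrist_force [0.9705 2.2307 1.8886]
torque [ 0.3488 -0.006  -0.0077]
finger_gap 0.0002
rim y -0.1375
[ 0.5677 -0.0731  0.0763] [-2.490e-02 -9.997e-01  5.000e-04] 0.0015
```

Call:
{"method": "servo_tool", "body": {"series": [{"dp": [-0.001, -0.05, 0], "angular": [0, 0, 0], "claw": 0}, {"dp": [-0.001, -0.05, 0], "angular": [0, 0, 0], "claw": 0}]}}

```text
clock: 15.05
tool_pos: [0.5708, 0.0303, 0.0624]
ee_rot: [0.707, -0.009, 0.009, -0.707]
wrist_force: [0.6, 2.2, 1.5]
finger_gap: 0.0007
```

Call:
{"method": "servo_tool", "body": {"series": [{"dp": [-0.001, -0.05, 0], "angular": [0, 0, 0], "claw": 0}, {"dp": [0, 0, 0], "angular": [0, 0, 0], "claw": 0}]}}

```text
clock: 15.3
tool_pos: [0.5708, 0.0292, 0.0624]
ee_rot: [0.707, -0.009, 0.009, -0.707]
wrist_force: [0.3, 2.0, 1.2]
finger_gap: 0.0006
```

Call:
{"method": "servo_tool", "body": {"series": [{"dp": [-0.001, -0.04, 0], "angular": [0, 0, 0], "claw": 0}, {"dp": [0, 0, 0], "angular": [0, 0, 0], "claw": 0}]}}

```text
clock: 15.55
tool_pos: [0.5708, 0.0285, 0.0625]
ee_rot: [0.707, -0.009, 0.009, -0.707]
wrist_force: [0.5, 2.5, 1.0]
finger_gap: 0.0006
```

Call:
{"method": "servo_tool", "body": {"series": [{"dp": [-0.001, -0.04, 0], "angular": [0, 0, 0], "claw": 0}, {"dp": [0, 0, 0], "angular": [0, 0, 0], "claw": 0}]}}

```text
clock: 15.8
tool_pos: [0.5708, 0.0277, 0.0624]
ee_rot: [0.707, -0.009, 0.009, -0.707]
wrist_force: [0.3, 1.9, -0.1]
finger_gap: 0.0006
```

Call:
{"method": "servo_tool", "body": {"series": [{"dp": [-0.001, -0.03, 0], "angular": [0, 0, 0], "claw": 0}, {"dp": [0, 0, 0], "angular": [0, 0, 0], "claw": 0}]}}

```text
clock: 16.05
tool_pos: [0.5708, 0.0272, 0.0624]
ee_rot: [-0.707, 0.009, -0.009, 0.707]
wrist_force: [-0.3, 1.4, 0.9]
finger_gap: 0.0005
```

Call:
{"method": "servo_tool", "body": {"series": [{"dp": [-0.001, -0.03, 0], "angular": [0, 0, 0], "claw": 0}, {"dp": [0, 0, 0], "angular": [0, 0, 0], "claw": 0}]}}

```text
clock: 16.3
tool_pos: [0.5708, 0.0268, 0.0625]
ee_rot: [-0.707, 0.009, -0.009, 0.707]
wrist_force: [-0.7, 4.8, 0.8]
finger_gap: 0.0003
```

Call:
{"method": "servo_tool", "body": {"series": [{"dp": [0, -0.02, 0], "angular": [0, 0, 0], "claw": 0}, {"dp": [0, 0, 0], "angular": [0, 0, 0], "claw": 0}]}}

```text
clock: 16.55
tool_pos: [0.5708, 0.0266, 0.0625]
ee_rot: [-0.707, 0.009, -0.009, 0.707]
wrist_force: [-0.5, 5.7, 1.1]
finger_gap: 0.0006
```

Call:
{"method": "servo_tool", "body": {"series": [{"dp": [0, 0, 0], "angular": [0, 0, 0], "claw": 0}]}}

```text
clock: 16.68
tool_pos: [0.5708, 0.0266, 0.0625]
ee_rot: [-0.707, 0.009, -0.009, 0.707]
wrist_force: [-1.1, 5.5, 1.1]
finger_gap: 0.0004
```

Call:
{"method": "servo_tool", "body": {"series": [{"dp": [0, -0.02, 0], "angular": [0, 0, 0], "claw": 0}, {"dp": [0, 0, 0], "angular": [0, 0, 0], "claw": 0}]}}

```text
clock: 16.92
tool_pos: [0.5708, 0.0264, 0.0625]
ee_rot: [-0.707, 0.009, -0.009, 0.707]
wrist_force: [-0.5, 7.6, 0.8]
finger_gap: 0.0002
```

Call:
{"method": "servo_tool", "body": {"series": [{"dp": [0, -0.02, 0], "angular": [0, 0, 0], "claw": 0}, {"dp": [0, 0, 0], "angular": [0, 0, 0], "claw": 0}]}}

```text
clock: 17.18
tool_pos: [0.5708, 0.0263, 0.0625]
ee_rot: [-0.707, 0.009, -0.009, 0.707]
wrist_force: [-0.1, 8.5, 1.7]
finger_gap: 0.0008
```

Call:
{"method": "servo_tool", "body": {"series": [{"dp": [0, -0.02, 0], "angular": [0, 0, 0], "claw": 0}, {"dp": [0, 0, 0], "angular": [0, 0, 0], "claw": 0}]}}

```text
clock: 17.42
tool_pos: [0.5708, 0.0261, 0.0625]
ee_rot: [-0.707, 0.009, -0.009, 0.708]
wrist_force: [-0.4, 9.5, 1.2]
finger_gap: 0.0006
```

Call:
{"method": "servo_tool", "body": {"series": [{"dp": [0, -0.015, 0], "angular": [0, 0, 0], "claw": 0}, {"dp": [0, 0, 0], "angular": [0, 0, 0], "claw": 0}]}}

```text
clock: 17.68
tool_pos: [0.5708, 0.0259, 0.0625]
ee_rot: [-0.706, 0.009, -0.009, 0.708]
wrist_force: [-0.5, 10.6, 1.1]
finger_gap: 0.0004
```

Call:
{"method": "servo_tool", "body": {"series": [{"dp": [0, 0, 0], "angular": [0, 0, 0], "claw": 0}]}}

```text
clock: 17.8
tool_pos: [0.5707, 0.026, 0.0625]
ee_rot: [-0.706, 0.009, -0.009, 0.708]
wrist_force: [0.0, 10.9, 1.5]
finger_gap: 0.0004
```

Call:
{"method": "servo_tool", "body": {"series": [{"dp": [0, -0.015, 0], "angular": [0, 0, 0], "claw": 0}, {"dp": [0, 0, 0], "angular": [0, 0, 0], "claw": 0}]}}

```text
clock: 18.05
tool_pos: [0.5708, 0.0259, 0.0625]
ee_rot: [-0.706, 0.009, -0.009, 0.708]
wrist_force: [1.7, 11.0, 2.0]
finger_gap: 0.0004
```

Call:
{"method": "servo_tool", "body": {"series": [{"dp": [0, 0, 0], "angular": [0, 0, 0], "claw": 0}, {"dp": [0, 0, 0], "angular": [0, 0, 0], "claw": 0}, {"dp": [0, 0, 0], "angular": [0, 0, 0], "claw": 0}, {"dp": [0, 0, 0], "angular": [0, 0, 0], "claw": 0}, {"dp": [0, 0, 0], "angular": [0, 0, 0], "claw": 0}]}}

```text
clock: 18.68
tool_pos: [0.5708, 0.0258, 0.0625]
ee_rot: [-0.706, 0.009, -0.009, 0.708]
wrist_force: [0.5, 11.6, 1.4]
finger_gap: 0.0004
```

```bash
python3 - <<'E'
from m import *
st()
c=grab('top');W=cloud(c);ok=c['z_map']>0
k=ok&(abs(W[...,0]-.57)<.03)&(W[...,1]<.01)&(W[...,1]>-.1)&(W[...,2]>.08)&(W[...,2]<.1);p,d,e=cyl(W[k],.02,np.array([-.025,-1]));print(p.round(4),d.round(4),e.round(4))
img=cv2.cvtColor(c['pixels'],cv2.COLOR_RGB2BGR)[150:270,300:440];s=load('scene')
c=grab('scene');im2=cv2.cvtColor(c['pixels'],cv2.COLOR_RGB2BGR)[170:310,190:340]
o=np.zeros((400,800,3),np.uint8);a=cv2.resize(img,None,fx=2.8,fy=2.8,interpolation=cv2.INTER_CUBIC);o[:a.shape[0],:a.shape[1]]=a;a=cv2.resize(im2,None,fx=2.6,fy=2.6,interpolation=cv2.INTER_CUBIC);o[:a.shape[0],400:400+a.shape[1]]=a
cv2.imwrite('pics/push.png',o)
E
```

```text
clock 18.675
qpos [0.0233 0.5387 1.8319 0.0028 0.771  0.048 ]
tool_pos [0.5708 0.0258 0.0625]
ee_rot [-0.7064  0.0094 -0.0094  0.7077]
wrist_force [ 0.451  11.6067  1.4257]
torque [1.9558 0.141  0.0085]
finger_gap 0.0004
[ 0.5676 -0.0759  0.0766] [-3.690e-02 -9.993e-01  1.000e-04] 0.0017
```

View pics/push.png

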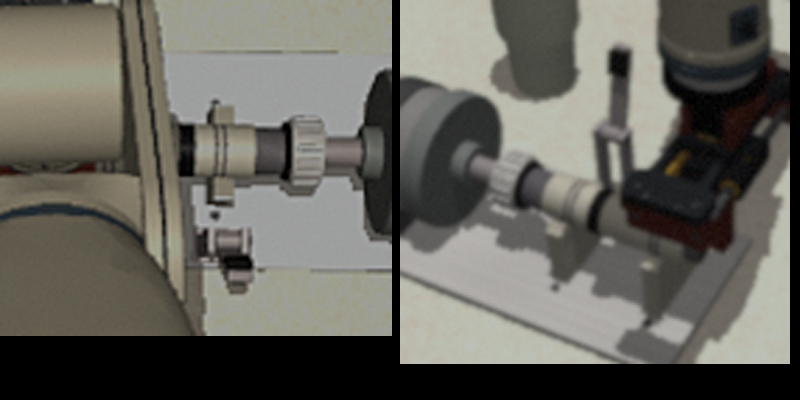

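The tube's dark cuff now sits directly against the ribbed seal holder (left panel, about (285,148)), with the push steady at about 11.5 N. The clamp is still upright at (237,262). I'm backing off and going round to the robot side of the clamp.

Call:
{"method": "servo_tool", "body": {"series": [{"dp": [0, 0.05, 0], "angular": [0, 0, 0], "claw": 0}, {"dp": [0, 0.1, 0], "angular": [0, 0, 0], "claw": 0}, {"dp": [0, 0.5, 0], "angular": [0, 0, 0], "claw": 0}, {"dp": [0, 0.8, 0], "angular": [0, 0, 0], "claw": 0}, {"dp": [0, 0, 1], "angular": [0, 0, 0], "claw": 0}]}}

```text
clock: 19.4
tool_pos: [0.5695, 0.0547, 0.0814]
ee_rot: [0.707, -0.01, 0.008, -0.707]
wrist_force: [0.5, -0.5, 0.2]
finger_gap: 0.0003
```

Call:
{"method": "servo_tool", "body": {"series": [{"dp": [0, 0, 1], "angular": [0, 0, 0], "claw": 0}, {"dp": [0, 0, 1], "angular": [0, 0, 0], "claw": 0}, {"dp": [0, 0, 1], "angular": [0, 0, 0], "claw": 0}, {"dp": [-0.5, 0, 0.6], "angular": [0, 0, 0], "claw": 0}, {"dp": [-1, 0, 0], "angular": [0, 0, 0], "claw": 0}]}}

```text
clock: 20.02
tool_pos: [0.5409, 0.0538, 0.1553]
ee_rot: [-0.707, 0.009, -0.01, 0.707]
wrist_force: [-0.4, 0.4, -1.9]
finger_gap: 0.0007
```

Call:
{"method": "servo_tool", "body": {"series": [{"dp": [-1, 0, 0], "angular": [0, 0, 0], "claw": 0}, {"dp": [-1, 0, 0], "angular": [0, 0, 0], "claw": 0}, {"dp": [-1, 0, 0], "angular": [0, 0, 0], "claw": 0}, {"dp": [-1, 0, 0], "angular": [0, 0, 0], "claw": 0}, {"dp": [-1, 0, 0], "angular": [0, 0, 0], "claw": 0}]}}

```text
clock: 20.65
tool_pos: [0.4391, 0.0536, 0.1542]
ee_rot: [0.707, -0.01, 0.009, -0.707]
wrist_force: [0.5, 0.2, 0.0]
finger_gap: 0.0005
```

Call:
{"method": "servo_tool", "body": {"series": [{"dp": [-0.5, -1, 0], "angular": [0, 0, 0], "claw": 0}, {"dp": [0, -1, 0], "angular": [0, 0, 0], "claw": 0}, {"dp": [0, -1, 0], "angular": [0, 0, 0], "claw": 0}, {"dp": [0, -1, 0], "angular": [0, 0, 0], "claw": 0}, {"dp": [0, -1, 0], "angular": [0, 0, 0], "claw": 0}]}}

```text
clock: 21.28
tool_pos: [0.4298, -0.0469, 0.1542]
ee_rot: [-0.707, 0.009, -0.009, 0.707]
wrist_force: [-0.3, 0.5, -0.1]
finger_gap: 0.0006
```

Call:
{"method": "servo_tool", "body": {"series": [{"dp": [0, -1, 0], "angular": [0, 0, 0], "claw": 0}, {"dp": [0, -0.9, 0], "angular": [0, 0, 0], "claw": 0}, {"dp": [0, 0, 0], "angular": [0, 0, 0], "claw": 0}]}}

```text
clock: 21.65
tool_pos: [0.4301, -0.0849, 0.1543]
ee_rot: [-0.707, 0.01, -0.01, 0.707]
wrist_force: [-0.2, 0.7, -0.0]
finger_gap: 0.0005
```

```bash
python3 - <<'E'
from m import *
st()
c=grab('scene');cv2.imwrite('pics/s3.png',cv2.cvtColor(c['pixels'],cv2.COLOR_RGB2BGR)[60:360,60:460]);W=cloud(c);kk=(c['z_map']>0)&(W[...,2]>.085)&(W[...,2]<.2)&(W[...,0]>.45)&(W[...,0]<.53)&(W[...,1]<-.06)&(W[...,1]>-.15);P=W[kk]
for z in np.arange(.1,.19,.01):
    q=P[abs(P[:,2]-z)<.005]
    if len(q): print(' z',z.round(3),len(q),q.mean(0).round(4))
E
```

```text
clock 21.65
qpos [-2.2200e-01  2.2000e-01  2.0651e+00 -1.0000e-04  8.5710e-01 -1.9410e-01]
tool_pos [ 0.4301 -0.0849  0.1543]
ee_rot [-0.707   0.01   -0.0096  0.7071]
wrist_force [-0.1654  0.7385 -0.0099]
torque [-0.0691  0.1056  0.0389]
finger_gap 0.0005
 z 0.1 97 [ 0.5017 -0.1047  0.1012]
 z 0.11 39 [ 0.4947 -0.1047  0.1093]
 z 0.12 32 [ 0.4888 -0.1047  0.1209]
 z 0.13 31 [ 0.4861 -0.104   0.131 ]
 z 0.14 30 [ 0.4844 -0.1057  0.1403]
 z 0.15 24 [ 0.4827 -0.1024  0.1501]
 z 0.16 41 [ 0.4836 -0.1051  0.1604]
 z 0.17 57 [ 0.4794 -0.1047  0.171 ]
 z 0.18 5 [ 0.4774 -0.1028  0.176 ]
```

View pics/s3.png

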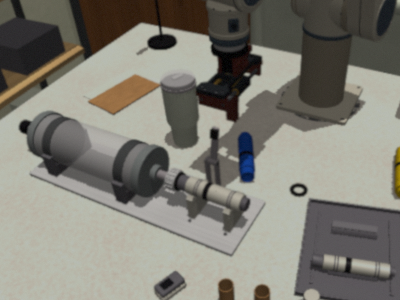

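The tube rests in the cradle with its cuff on the seal (crop about (178,180)). The clamp is upright at (213,155), with the closed gripper on the robot side at (230,90), clear of the tumbler.

Call:
{"method": "servo_tool", "body": {"series": [{"dp": [0, -1, -0.1], "angular": [0, 0, 0], "claw": 0}, {"dp": [0.3, -0.05, -0.1], "angular": [0, 0, 0], "claw": 0}, {"dp": [0.4, 0, 0], "angular": [0, 0, 0], "claw": 0}, {"dp": [0.4, 0, 0], "angular": [0, 0, 0], "claw": 0}, {"dp": [0.4, 0, 0], "angular": [0, 0, 0], "claw": 0}]}}

```text
clock: 22.32
tool_pos: [0.4612, -0.1052, 0.1505]
ee_rot: [-0.707, 0.009, -0.009, 0.707]
wrist_force: [-4.6, -0.4, 7.5]
finger_gap: 0.0005
```

Call:
{"method": "servo_tool", "body": {"series": [{"dp": [0.35, 0, 0], "angular": [0, 0, 0], "claw": 0}, {"dp": [0.35, 0, 0], "angular": [0, 0, 0], "claw": 0}, {"dp": [0.35, 0, 0], "angular": [0, 0, 0], "claw": 0}]}}

```text
clock: 22.7
tool_pos: [0.4822, -0.1057, 0.1504]
ee_rot: [-0.707, 0.009, -0.009, 0.707]
wrist_force: [-0.7, 0.1, 1.3]
finger_gap: -0.0
```

Call:
{"method": "servo_tool", "body": {"series": [{"dp": [0.35, 0, 0], "angular": [0, 0, 0], "claw": 0}, {"dp": [0.35, 0, 0], "angular": [0, 0, 0], "claw": 0}, {"dp": [0.35, 0, 0], "angular": [0, 0, 0], "claw": 0}]}}

```text
clock: 23.08
tool_pos: [0.5031, -0.1057, 0.1503]
ee_rot: [-0.707, 0.009, -0.009, 0.707]
wrist_force: [-1.7, -0.4, -0.4]
finger_gap: 0.0002
```

```bash
python3 - <<'E'
from m import *
st()
c=grab('scene');W=cloud(c);kk=(c['z_map']>0)&(W[...,2]>.085)&(W[...,2]<.2)&(W[...,0]>.45)&(W[...,0]<.56)&(W[...,1]<-.06)&(W[...,1]>-.15)
cv2.imwrite('pics/s4.png',cv2.resize(cv2.cvtColor(c['pixels'],cv2.COLOR_RGB2BGR)[130:290,200:360],None,fx=3,fy=3));P=W[kk]
for z in np.arange(.1,.19,.01):
    q=P[abs(P[:,2]-z)<.005]
    if len(q): print(' z',z.round(3),len(q),q.mean(0).round(4))
E
```

```text
clock 23.075
qpos [-0.2302  0.3318  1.9126  0.      0.8976 -0.2038]
tool_pos [ 0.5031 -0.1057  0.1503]
ee_rot [-0.707   0.0095 -0.0092  0.7071]
wrist_force [-1.7291 -0.3573 -0.3899]
torque [-0.1314  0.3491 -0.0381]
finger_gap 0.0002
 z 0.1 90 [ 0.503  -0.1035  0.1012]
 z 0.11 24 [ 0.5004 -0.1059  0.1089]
 z 0.12 22 [ 0.502  -0.1042  0.1196]
 z 0.13 21 [ 0.5051 -0.1037  0.1304]
 z 0.14 17 [ 0.5084 -0.1036  0.1394]
 z 0.15 18 [ 0.5149 -0.1029  0.1511]
 z 0.16 29 [ 0.5187 -0.103   0.1604]
 z 0.17 47 [ 0.5205 -0.1044  0.1709]
 z 0.18 74 [ 0.512  -0.1032  0.1791]
```

Call:
{"method": "servo_tool", "body": {"series": [{"dp": [0.34, 0, -0.09], "angular": [0, 0, 0], "claw": 0}, {"dp": [0.34, 0, -0.09], "angular": [0, 0, 0], "claw": 0}, {"dp": [0.34, 0, -0.09], "angular": [0, 0, 0], "claw": 0}, {"dp": [0.34, 0, -0.09], "angular": [0, 0, 0], "claw": 0}]}}

```text
clock: 23.62
tool_pos: [0.5304, -0.1056, 0.143]
ee_rot: [-0.707, 0.009, -0.009, 0.707]
wrist_force: [-1.7, -0.1, 0.1]
finger_gap: 0.0004
```

```bash
cat > cl.py <<'E'
from m import *
def clamp(lo=.504):
    st();c=grab('scene');W=cloud(c);k=(c['z_map']>0)&(W[...,2]>.1)&(W[...,2]<.2)&(W[...,0]>lo)&(W[...,0]<.60)&(W[...,1]<-.09)&(W[...,1]>-.125);P=W[k]
    for x in np.arange(lo,.6,.008):
        q=P[abs(P[:,0]-x)<.004]
        if len(q): print(' x',x.round(3),len(q),q.mean(0).round(4),q[:,2].min().round(4))
    return c
E
python3 -c "
from cl import *
clamp()"
```

```text
clock 23.625
qpos [-2.1860e-01  3.7850e-01  1.8603e+00  1.0000e-04  9.0310e-01 -1.9240e-01]
tool_pos [ 0.5304 -0.1056  0.143 ]
ee_rot [-0.707   0.0094 -0.0092  0.7071]
wrist_force [-1.6779 -0.1203  0.0537]
torque [-0.0502  0.3117 -0.0208]
finger_gap 0.0004
 x 0.504 23 [ 0.5062 -0.1065  0.1054] 0.1
 x 0.512 18 [ 0.5108 -0.1001  0.1153] 0.1005
 x 0.52 16 [ 0.5206 -0.0986  0.1477] 0.1259
 x 0.528 40 [ 0.5276 -0.0957  0.1726] 0.1346
 x 0.536 99 [ 0.5378 -0.1017  0.1766] 0.142
 x 0.544 102 [ 0.5427 -0.1055  0.1733] 0.1442
 x 0.552 15 [ 0.5492 -0.1075  0.1594] 0.1559
```

Call:
{"method": "servo_tool", "body": {"series": [{"dp": [0.3, 0, -0.15], "angular": [0, 0, 0], "claw": 0}, {"dp": [0.3, 0, -0.15], "angular": [0, 0, 0], "claw": 0}, {"dp": [0.25, 0, -0.18], "angular": [0, 0, 0], "claw": 0}, {"dp": [0.25, 0, -0.19], "angular": [0, 0, 0], "claw": 0}]}}

```text
clock: 24.18
tool_pos: [0.5524, -0.1057, 0.1296]
ee_rot: [0.707, -0.009, 0.009, -0.707]
wrist_force: [0.3, -0.5, 0.6]
finger_gap: 0.0007
```

Call:
{"method": "servo_tool", "body": {"series": [{"dp": [0.15, 0, -0.12], "angular": [0, 0, 0], "claw": 0}, {"dp": [0.1, 0, -0.12], "angular": [0, 0, 0], "claw": 0}, {"dp": [0.1, 0, -0.12], "angular": [0, 0, 0], "claw": 0}]}}

```text
clock: 24.55
tool_pos: [0.5591, -0.1057, 0.1226]
ee_rot: [0.707, -0.009, 0.009, -0.707]
wrist_force: [-0.4, -0.1, 0.6]
finger_gap: 0.0005
```

```bash
python3 -c "
from cl import *
clamp()"
```

```text
clock 24.55
qpos [-0.2078  0.4448  1.8107 -0.      0.886  -0.1815]
tool_pos [ 0.5591 -0.1057  0.1226]
ee_rot [ 0.7071 -0.0093  0.0093 -0.707 ]
wrist_force [-0.356  -0.1181  0.639 ]
torque [-0.1034  0.2126 -0.0064]
finger_gap 0.0005
 x 0.504 16 [ 0.5063 -0.1004  0.1083] 0.1005
 x 0.512 16 [ 0.5112 -0.1006  0.1104] 0.1001
 x 0.52 16 [ 0.5197 -0.1041  0.119 ] 0.1146
 x 0.528 9 [ 0.5281 -0.1009  0.122 ] 0.1159
 x 0.536 8 [ 0.5359 -0.1003  0.1255] 0.1203
 x 0.544 7 [ 0.5433 -0.0999  0.1289] 0.1234
 x 0.552 44 [ 0.553  -0.0957  0.1624] 0.1251
 x 0.56 51 [ 0.5595 -0.0956  0.1651] 0.1239
 x 0.568 220 [ 0.5687 -0.1041  0.1625] 0.1306
 x 0.576 21 [ 0.5731 -0.102   0.1865] 0.1342
```

Call:
{"method": "servo_tool", "body": {"series": [{"dp": [0.08, 0, -0.08], "angular": [0, 0, 0], "claw": 0}, {"dp": [0.08, 0, -0.08], "angular": [0, 0, 0], "claw": 0}, {"dp": [0.06, 0, -0.08], "angular": [0, 0, 0], "claw": 0}, {"dp": [0.04, 0, -0.08], "angular": [0, 0, 0], "claw": 0}]}}

```text
clock: 25.1
tool_pos: [0.5644, -0.1057, 0.1162]
ee_rot: [0.707, -0.009, 0.009, -0.707]
wrist_force: [-0.2, 0.5, 0.4]
finger_gap: 0.0004
```

Call:
{"method": "servo_tool", "body": {"series": [{"dp": [0, 0, -0.05], "angular": [0, 0, 0], "claw": 0}, {"dp": [0, 0, -0.05], "angular": [0, 0, 0], "claw": 0}]}}

```text
clock: 25.35
tool_pos: [0.5645, -0.1057, 0.1144]
ee_rot: [0.707, -0.009, 0.009, -0.707]
wrist_force: [0.7, -0.1, 1.0]
finger_gap: 0.0005
```

Call:
{"method": "servo_tool", "body": {"series": [{"dp": [0, 0, -0.05], "angular": [0, 0, 0], "claw": 0}, {"dp": [0, 0, 0], "angular": [0, 0, 0], "claw": 0}]}}

```text
clock: 25.6
tool_pos: [0.5641, -0.1057, 0.1132]
ee_rot: [-0.707, 0.009, -0.009, 0.707]
wrist_force: [0.2, 1.0, -0.2]
finger_gap: 0.0004
```

Call:
{"method": "servo_tool", "body": {"series": [{"dp": [0, 0, -0.05], "angular": [0, 0, 0], "claw": 0}, {"dp": [0, 0, 0], "angular": [0, 0, 0], "claw": 0}]}}

```text
clock: 25.85
tool_pos: [0.5641, -0.1057, 0.1122]
ee_rot: [-0.707, 0.009, -0.009, 0.707]
wrist_force: [0.6, 0.4, 0.8]
finger_gap: 0.0007
```

Call:
{"method": "servo_tool", "body": {"series": [{"dp": [0, 0, -0.05], "angular": [0, 0, 0], "claw": 0}, {"dp": [0, 0, 0], "angular": [0, 0, 0], "claw": 0}]}}

```text
clock: 26.1
tool_pos: [0.5641, -0.1057, 0.1112]
ee_rot: [-0.707, 0.009, -0.009, 0.707]
wrist_force: [0.4, 0.1, 0.9]
finger_gap: 0.0002
```

Call:
{"method": "servo_tool", "body": {"series": [{"dp": [0, 0, -0.03], "angular": [0, 0, 0], "claw": 0}, {"dp": [0, 0, 0], "angular": [0, 0, 0], "claw": 0}]}}

```text
clock: 26.35
tool_pos: [0.5642, -0.1057, 0.1106]
ee_rot: [-0.707, 0.009, -0.009, 0.707]
wrist_force: [0.3, 0.2, -0.2]
finger_gap: 0.0006
```

```bash
python3 -c "
from cl import *
clamp()"
```

```text
clock 26.35
qpos [-0.2059  0.4684  1.8058 -0.      0.8675 -0.1796]
tool_pos [ 0.5642 -0.1057  0.1106]
ee_rot [-0.707   0.0093 -0.0092  0.707 ]
wrist_force [ 0.2691  0.1566 -0.1838]
torque [-0.0968  0.0028  0.0379]
finger_gap 0.0006
 x 0.504 14 [ 0.5064 -0.1004  0.1072] 0.1005
 x 0.512 20 [ 0.5119 -0.1023  0.111 ] 0.1017
 x 0.52 19 [ 0.5204 -0.1049  0.1143] 0.1088
 x 0.528 11 [ 0.5274 -0.1041  0.1166] 0.1116
 x 0.536 10 [ 0.5356 -0.1006  0.1192] 0.1137
 x 0.544 7 [ 0.5426 -0.1001  0.1197] 0.1154
 x 0.552 16 [ 0.5537 -0.0963  0.153 ] 0.114
 x 0.56 59 [ 0.5603 -0.0952  0.1548] 0.1164
 x 0.568 64 [ 0.5691 -0.0987  0.1529] 0.1173
 x 0.576 216 [ 0.575 -0.104  0.156] 0.1182
 x 0.584 2 [ 0.5801 -0.095   0.1968] 0.1959
```

```bash
python3 -c "
from h import *
c=load('scene');cv2.imwrite('pics/s5.png',cv2.resize(cv2.cvtColor(c['pixels'],cv2.COLOR_RGB2BGR)[170:270,220:320],None,fx=6,fy=6,interpolation=cv2.INTER_CUBIC))"
```

```text
(no output)
```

View pics/s5.png

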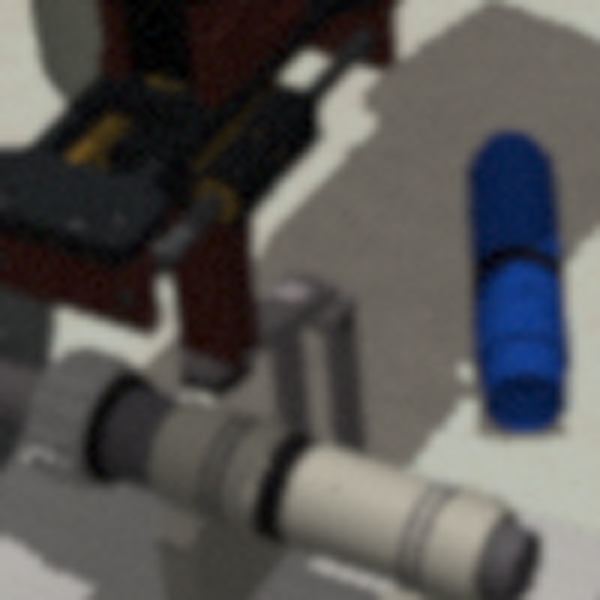

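```bash
python3 - <<'E'
from h import *
c=load('scene');W=cloud(c)
for u,v in [(253,226),(256,226),(259,226),(253,229),(256,229),(259,229),(253,232),(256,232),(259,232),(262,222),(264,222),(266,222),(268,219),(270,217),(272,219),(255,236),(265,226)]: print((u,v),c['pixels'][v,u],W[v,u].round(4))
c=grab('top');W=cloud(c);cv2.imwrite('pics/t6.png',cv2.cvtColor(c['pixels'],cv2.COLOR_RGB2BGR)[150:270,300:440])
for v in range(215,245,3): print(v,[tuple(W[v,u].round(3)) for u in (376,379,382)])
E
```

```text
(253, 226) [28  9  5] [ 0.5736 -0.1082  0.1426]
(256, 226) [32 17 12] [ 0.5743 -0.1002  0.1461]
(259, 226) [31 16 12] [ 0.5727 -0.0938  0.1472]
(253, 229) [53 45 45] [ 0.5747 -0.1084  0.135 ]
(256, 229) [37 22 22] [ 0.5717 -0.103   0.1345]
(259, 229) [32 19 17] [ 0.5722 -0.0951  0.1378]
(253, 232) [58 54 55] [ 0.577  -0.1078  0.1286]
(256, 232) [51 50 48] [ 0.5765 -0.1006  0.1309]
(259, 232) [27 25 23] [ 0.5648 -0.1009  0.121 ]
(262, 222) [47 35 35] [ 0.5582 -0.0949  0.1462]
(264, 222) [69 66 65] [ 0.528  -0.1095  0.117 ]
(266, 222) [71 69 67] [ 0.527  -0.1049  0.1179]
(268, 219) [117 111 110] [ 0.5128 -0.108   0.1143]
(270, 217) [101  96  96] [ 0.4982 -0.1114  0.1076]
(272, 219) [69 66 67] [ 0.5082 -0.1004  0.1133]
(255, 236) [108 107  99] [ 0.4688 -0.179  -0.0017]
(265, 226) [53 50 51] [ 0.5401 -0.1002  0.1184]
215 [(np.float64(0.502), np.float64(-0.047), np.float64(0.56)), (np.float64(0.524), np.float64(-0.08), np.float64(0.298)), (np.float64(0.523), np.float64(-0.085), np.float64(0.298))]
218 [(np.float64(0.498), np.float64(-0.046), np.float64(0.564)), (np.float64(0.499), np.floa
[... 862 characters left out ...]
(-0.047), np.float64(0.558)), (np.float64(0.48), np.float64(-0.05), np.float64(0.558)), (np.float64(0.48), np.float64(-0.053), np.float64(0.564))]
236 [(np.float64(0.477), np.float64(-0.047), np.float64(0.556)), (np.float64(0.477), np.float64(-0.049), np.float64(0.564)), (np.float64(0.476), np.float64(-0.053), np.float64(0.568))]
239 [(np.float64(0.473), np.float64(-0.046), np.float64(0.561)), (np.float64(0.473), np.float64(-0.049), np.float64(0.571)), (np.float64(0.472), np.float64(-0.051), np.float64(0.577))]
242 [(np.float64(0.469), np.float64(-0.045), np.float64(0.571)), (np.float64(0.469), np.float64(-0.048), np.float64(0.579)), (np.float64(0.469), np.float64(-0.05), np.float64(0.586))]
```

```bash
python3 - <<'E'
from h import *
c=load('scene')
def pj(p): return cv2.projectPoints(np.array([p],float),cv2.Rodrigues(c['R'])[0],c['t'],c['camera_matrix'],c['distortion'])[0].ravel().round(1)
print('tcp',pj([.5642,-.1057,.1106]),'finger bottom front corners',pj([.574,-.0957,.1106]),pj([.574,-.1157,.1106]),'z+20',pj([.574,-.0957,.1306]),pj([.574,-.1157,.1306]))
for th in [0,.15,.3]:
    o=[]
    for s,n,y in [(82,12,-.098),(82,12,-.114),(82,4,-.098),(82,4,-.114),(0,12,-.098),(30,12,-.098)]:
        o.append(pj([.499+(s*np.cos(th)-n*np.sin(th))/1e3,y,.098+(s*np.sin(th)+n*np.cos(th))/1e3]).tolist())
    print(th,o)
im=cv2.cvtColor(c['pixels'],cv2.COLOR_RGB2BGR)[200:250,235:285];cv2.imwrite('pics/s6.png',cv2.resize(im,None,fx=12,fy=12,interpolation=cv2.INTER_NEAREST))
E
```

```text
tcp [257.6 234.8] finger bottom front corners [259.4 238.9] [251.3 236.3] z+20 [258.6 232. ] [250.4 229.4]
0 [[256.9, 240.9], [250.4, 238.8], [257.3, 243.6], [250.8, 241.5], [275.0, 218.0], [268.6, 226.1]]
0.15 [[257.0, 235.9], [250.5, 233.8], [257.1, 239.0], [250.6, 236.9], [275.3, 217.5], [268.9, 224.0]]
0.3 [[257.6, 230.6], [251.0, 228.5], [257.4, 233.9], [250.8, 231.8], [275.7, 217.2], [269.4, 221.9]]
```

View pics/s6.png

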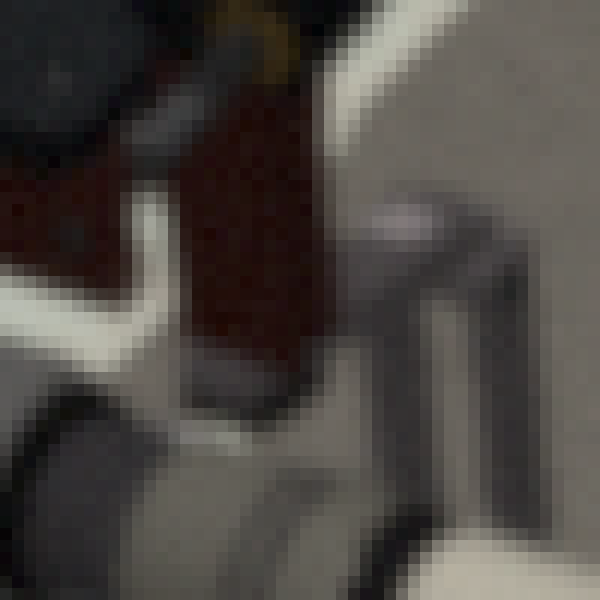

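Call:
{"method": "servo_tool", "body": {"series": [{"dp": [0, 0, 0.5], "angular": [0, 0, 0], "claw": 0}, {"dp": [0, 0, 1], "angular": [0, 0, 0], "claw": 0}, {"dp": [0, 0, 0.5], "angular": [0, 0, 0], "claw": 0}, {"dp": [0, 0, 0], "angular": [0, 0, 0], "claw": 0}]}}

```text
clock: 26.95
tool_pos: [0.5648, -0.1058, 0.1516]
ee_rot: [0.707, -0.009, 0.01, -0.707]
wrist_force: [0.1, -0.2, 0.0]
finger_gap: 0.0007
```

```bash
python3 - <<'E'
from m import *
s=st();c=grab('scene');W=cloud(c)
def pj(p): return cv2.projectPoints(np.array([p],float),cv2.Rodrigues(c['R'])[0],c['t'],c['camera_matrix'],c['distortion'])[0].ravel()
im=cv2.cvtColor(c['pixels'],cv2.COLOR_RGB2BGR)[190:250,225:285];im=cv2.resize(im,None,fx=9,fy=9,interpolation=cv2.INTER_CUBIC)
t=np.array(s['tool_pos']);a=(pj(t)-[225,190])*9;b=(pj(t+[0,0,.02])-[225,190])*9
cv2.circle(im,tuple(a.astype(int)),4,(0,0,255),-1);cv2.circle(im,tuple(b.astype(int)),4,(0,255,0),-1)
w=wrist();im2=cv2.resize(cv2.cvtColor(w['pixels'],cv2.COLOR_RGB2BGR)[250:480,200:440],(0,0),fx=1.08,fy=1.08)
o=np.zeros((540,800,3),np.uint8);o[:540,:540]=im;o[:im2.shape[0],541:800]=im2[:,:259];cv2.imwrite('pics/s7.png',o)
E
```

```text
clock 26.95
qpos [-0.2059  0.4109  1.7819 -0.      0.9469 -0.1797]
tool_pos [ 0.5648 -0.1058  0.1516]
ee_rot [ 0.7072 -0.0086  0.0099 -0.7069]
wrist_force [ 0.1017 -0.2253  0.023 ]
torque [-0.1156  0.0773 -0.004 ]
finger_gap 0.0007
```

View pics/s7.png

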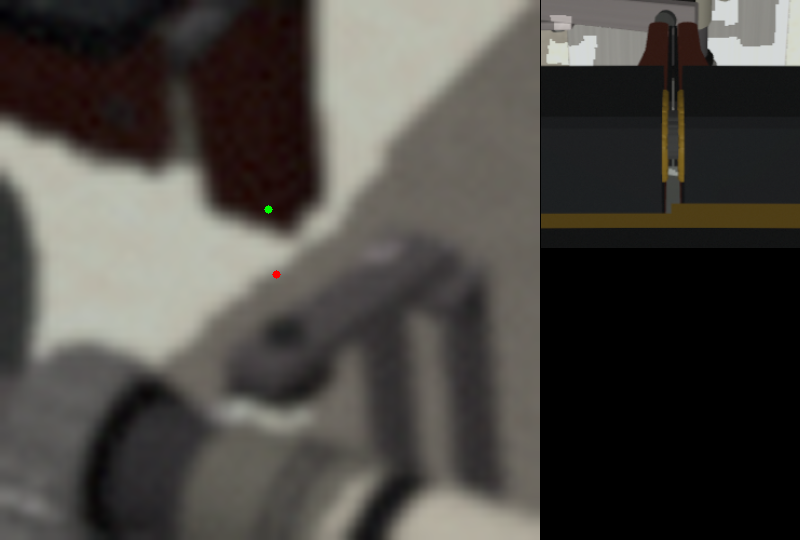

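The green mark (TCP + 20 mm) is about where the closed fingertips actually end. The bar below still sits about 0.28 rad above level, with its pad just over the tube. So the contact point is about 18 mm above the reported TCP, and I need to go that much lower.

Call:
{"method": "servo_tool", "body": {"series": [{"dp": [0.1, 0, -0.8], "angular": [0, 0, 0], "claw": 0}, {"dp": [0, 0, -0.8], "angular": [0, 0, 0], "claw": 0}, {"dp": [0, 0, -0.4], "angular": [0, 0, 0], "claw": 0}, {"dp": [0, 0, -0.1], "angular": [0, 0, 0], "claw": 0}, {"dp": [0, 0, -0.1], "angular": [0, 0, 0], "claw": 0}]}}

```text
clock: 27.68
tool_pos: [0.5661, -0.1057, 0.1065]
ee_rot: [-0.707, 0.009, -0.009, 0.707]
wrist_force: [-0.8, 0.1, 0.4]
finger_gap: 0.0004
```

Call:
{"method": "servo_tool", "body": {"series": [{"dp": [0, 0, -0.1], "angular": [0, 0, 0], "claw": 0}, {"dp": [0, 0, -0.1], "angular": [0, 0, 0], "claw": 0}, {"dp": [0, 0, -0.1], "angular": [0, 0, 0], "claw": 0}]}}

```text
clock: 28.05
tool_pos: [0.5666, -0.1058, 0.1009]
ee_rot: [0.707, -0.009, 0.01, -0.707]
wrist_force: [0.7, 0.9, 1.8]
finger_gap: 0.0002
```

Call:
{"method": "servo_tool", "body": {"series": [{"dp": [0, 0, -0.06], "angular": [0, 0, 0], "claw": 0}, {"dp": [0, 0, -0.04], "angular": [0, 0, 0], "claw": 0}]}}

```text
clock: 28.3
tool_pos: [0.5663, -0.1057, 0.0986]
ee_rot: [0.707, -0.009, 0.009, -0.707]
wrist_force: [0.6, -0.8, 1.0]
finger_gap: 0.0003
```

Call:
{"method": "servo_tool", "body": {"series": [{"dp": [0, 0, -0.04], "angular": [0, 0, 0], "claw": 0}, {"dp": [0, 0, -0.04], "angular": [0, 0, 0], "claw": 0}]}}

```text
clock: 28.55
tool_pos: [0.5662, -0.1057, 0.097]
ee_rot: [0.707, -0.009, 0.009, -0.707]
wrist_force: [0.9, -0.3, 0.9]
finger_gap: 0.0009
```

Call:
{"method": "servo_tool", "body": {"series": [{"dp": [0, 0, -0.04], "angular": [0, 0, 0], "claw": 0}, {"dp": [0, 0, -0.04], "angular": [0, 0, 0], "claw": 0}]}}

```text
clock: 28.8
tool_pos: [0.5662, -0.1057, 0.0954]
ee_rot: [-0.707, 0.009, -0.009, 0.707]
wrist_force: [0.3, -0.5, 0.7]
finger_gap: 0.0005
```

Call:
{"method": "servo_tool", "body": {"series": [{"dp": [0, 0, -0.04], "angular": [0, 0, 0], "claw": 0}, {"dp": [0, 0, 0], "angular": [0, 0, 0], "claw": 0}]}}

```text
clock: 29.05
tool_pos: [0.5661, -0.1056, 0.0946]
ee_rot: [-0.707, 0.009, -0.009, 0.707]
wrist_force: [0.2, -0.0, -0.2]
finger_gap: 0.0007
```

Call:
{"method": "servo_tool", "body": {"series": [{"dp": [0, 0, -0.04], "angular": [0, 0, 0], "claw": 0}, {"dp": [0, 0, 0], "angular": [0, 0, 0], "claw": 0}]}}

```text
clock: 29.3
tool_pos: [0.5661, -0.1057, 0.0938]
ee_rot: [-0.707, 0.009, -0.009, 0.707]
wrist_force: [-0.1, -0.1, 0.2]
finger_gap: 0.0002
```

Call:
{"method": "servo_tool", "body": {"series": [{"dp": [0, 0, -0.04], "angular": [0, 0, 0], "claw": 0}, {"dp": [0, 0, 0], "angular": [0, 0, 0], "claw": 0}]}}

```text
clock: 29.55
tool_pos: [0.5661, -0.1057, 0.093]
ee_rot: [-0.707, 0.009, -0.009, 0.707]
wrist_force: [0.7, 0.2, 0.1]
finger_gap: 0.0007
```

Call:
{"method": "servo_tool", "body": {"series": [{"dp": [0, 0, -0.04], "angular": [0, 0, 0], "claw": 0}, {"dp": [0, 0, 0], "angular": [0, 0, 0], "claw": 0}]}}

```text
clock: 29.8
tool_pos: [0.5662, -0.1057, 0.0922]
ee_rot: [-0.707, 0.009, -0.009, 0.707]
wrist_force: [0.9, 0.7, 0.2]
finger_gap: 0.0008
```

Call:
{"method": "servo_tool", "body": {"series": [{"dp": [0, 0, -0.04], "angular": [0, 0, 0], "claw": 0}, {"dp": [0, 0, 0], "angular": [0, 0, 0], "claw": 0}]}}

```text
clock: 30.05
tool_pos: [0.5662, -0.1057, 0.0914]
ee_rot: [0.707, -0.009, 0.009, -0.707]
wrist_force: [1.0, 0.1, 0.1]
finger_gap: 0.0006
```

```bash
python3 - <<'E'
from m import *
st();c=grab('scene');W=cloud(c);m=(c['z_map']>0)&(W[...,0]>.515)&(W[...,0]<.55)&(W[...,1]>-.125)&(W[...,1]<-.085)&(W[...,2]>.095)&(W[...,2]<.14);P=W[m]
print(len(P),np.polyfit(P[:,0],P[:,2],1),P.mean(0))
for x in np.arange(.515,.55,.006):
    q=P[abs(P[:,0]-x)<.003]; print(x.round(3),len(q),q[:,2].max().round(4) if len(q) else '')
E
```

```text
clock 30.05
qpos [-0.2052  0.4993  1.8104 -0.      0.8319 -0.1789]
tool_pos [ 0.5662 -0.1057  0.0914]
ee_rot [ 0.7071 -0.0093  0.0093 -0.707 ]
wrist_force [0.9636 0.0555 0.0841]
torque [-0.1447 -0.0008  0.0226]
finger_gap 0.0006
65 [-0.019907    0.11949583] [ 0.52859255 -0.10399691  0.10897314]
0.515 6 0.1112
0.521 18 0.1121
0.527 15 0.1117
0.533 11 0.1112
0.539 8 0.1126
0.545 7 0.1114
```

Call:
{"method": "servo_tool", "body": {"series": [{"dp": [0, 0, -0.03], "angular": [0, 0, 0], "claw": 0}, {"dp": [0, 0, 0], "angular": [0, 0, 0], "claw": 0}]}}

```text
clock: 30.35
tool_pos: [0.5662, -0.1057, 0.0908]
ee_rot: [-0.707, 0.009, -0.009, 0.707]
wrist_force: [0.3, -0.1, 0.6]
finger_gap: 0.0005
```

Call:
{"method": "servo_tool", "body": {"series": [{"dp": [0, 0, -0.03], "angular": [0, 0, 0], "claw": 0}, {"dp": [0, 0, 0], "angular": [0, 0, 0], "claw": 0}]}}

```text
clock: 30.6
tool_pos: [0.5662, -0.1057, 0.0903]
ee_rot: [0.707, -0.009, 0.009, -0.707]
wrist_force: [0.3, -0.4, 0.8]
finger_gap: 0.0006
```

Call:
{"method": "servo_tool", "body": {"series": [{"dp": [0, 0, -0.03], "angular": [0, 0, 0], "claw": 0}, {"dp": [0, 0, 0], "angular": [0, 0, 0], "claw": 0}]}}

```text
clock: 30.85
tool_pos: [0.5662, -0.1056, 0.0896]
ee_rot: [-0.707, 0.009, -0.009, 0.707]
wrist_force: [0.6, 0.6, 0.4]
finger_gap: 0.0002
```

Call:
{"method": "servo_tool", "body": {"series": [{"dp": [0, 0, -0.03], "angular": [0, 0, 0], "claw": 0}, {"dp": [0, 0, 0], "angular": [0, 0, 0], "claw": 0}]}}

```text
clock: 31.1
tool_pos: [0.5661, -0.1057, 0.089]
ee_rot: [-0.707, 0.009, -0.009, 0.707]
wrist_force: [0.3, 0.1, 0.0]
finger_gap: 0.0001
```

Call:
{"method": "servo_tool", "body": {"series": [{"dp": [0, 0, -0.03], "angular": [0, 0, 0], "claw": 0}, {"dp": [0, 0, 0], "angular": [0, 0, 0], "claw": 0}]}}

```text
clock: 31.35
tool_pos: [0.5662, -0.1057, 0.0884]
ee_rot: [0.707, -0.009, 0.009, -0.707]
wrist_force: [0.2, -0.3, 0.5]
finger_gap: 0.0007
```

Call:
{"method": "servo_tool", "body": {"series": [{"dp": [0, 0, -0.03], "angular": [0, 0, 0], "claw": 0}, {"dp": [0, 0, 0], "angular": [0, 0, 0], "claw": 0}]}}

```text
clock: 31.6
tool_pos: [0.5663, -0.1057, 0.088]
ee_rot: [0.707, -0.009, 0.009, -0.707]
wrist_force: [0.5, 1.2, 2.1]
finger_gap: 0.0003
```

Call:
{"method": "servo_tool", "body": {"series": [{"dp": [0, 0, -0.03], "angular": [0, 0, 0], "claw": 0}, {"dp": [0, 0, 0], "angular": [0, 0, 0], "claw": 0}]}}

```text
clock: 31.85
tool_pos: [0.5664, -0.1057, 0.0875]
ee_rot: [0.707, -0.009, 0.009, -0.707]
wrist_force: [-0.0, 0.1, 4.0]
finger_gap: 0.0007
```

Call:
{"method": "servo_tool", "body": {"series": [{"dp": [0, 0, -0.03], "angular": [0, 0, 0], "claw": 0}, {"dp": [0, 0, 0], "angular": [0, 0, 0], "claw": 0}]}}

```text
clock: 32.1
tool_pos: [0.5665, -0.1057, 0.087]
ee_rot: [0.707, -0.009, 0.009, -0.707]
wrist_force: [0.2, 0.4, 7.2]
finger_gap: 0.0004
```

Call:
{"method": "servo_tool", "body": {"series": [{"dp": [0, 0, -0.03], "angular": [0, 0, 0], "claw": 0}, {"dp": [0, 0, 0], "angular": [0, 0, 0], "claw": 0}]}}

```text
clock: 32.35
tool_pos: [0.5666, -0.1057, 0.0866]
ee_rot: [0.707, -0.009, 0.01, -0.707]
wrist_force: [-0.2, -0.4, 7.6]
finger_gap: 0.0006
```

Call:
{"method": "servo_tool", "body": {"series": [{"dp": [0, 0, -0.02], "angular": [0, 0, 0], "claw": 0}, {"dp": [0, 0, 0], "angular": [0, 0, 0], "claw": 0}, {"dp": [0, 0, 0], "angular": [0, 0, 0], "claw": 0}, {"dp": [0, 0, 0], "angular": [0, 0, 0], "claw": 0}]}}

```text
clock: 32.85
tool_pos: [0.5666, -0.1057, 0.0863]
ee_rot: [0.707, -0.009, 0.01, -0.707]
wrist_force: [0.6, 0.7, 8.6]
finger_gap: 0.0004
```

Call:
{"method": "servo_tool", "body": {"series": [{"dp": [0, 0, 0], "angular": [0, 0, 0], "claw": 0}, {"dp": [0, 0, 0], "angular": [0, 0, 0], "claw": 0}, {"dp": [0, 0, 0], "angular": [0, 0, 0], "claw": 0}]}}

```text
clock: 33.22
tool_pos: [0.5666, -0.1057, 0.0863]
ee_rot: [0.707, -0.009, 0.01, -0.707]
wrist_force: [-0.6, 0.7, 8.6]
finger_gap: 0.0006
```

Held at 8.6 N for over half a second. I'm lifting off and checking the result.

Call:
{"method": "servo_tool", "body": {"series": [{"dp": [0, 0, 0.05], "angular": [0, 0, 0], "claw": 0}, {"dp": [0, 0, 0.15], "angular": [0, 0, 0], "claw": 0}, {"dp": [0, 0, 0.8], "angular": [0, 0, 0], "claw": 0}, {"dp": [0, 0, 1], "angular": [0, 0, 0], "claw": 0}, {"dp": [0, 0, 1], "angular": [0, 0, 0], "claw": 0}]}}

```text
clock: 33.85
tool_pos: [0.566, -0.1057, 0.1469]
ee_rot: [-0.707, 0.009, -0.009, 0.707]
wrist_force: [0.4, 0.0, 0.8]
finger_gap: 0.0004
```

Call:
{"method": "servo_tool", "body": {"series": [{"dp": [-1, 0, 0.5], "angular": [0, 0, 0], "claw": 0}, {"dp": [-1, 0, 0.5], "angular": [0, 0, 0], "claw": 0}, {"dp": [-1, 0, 0], "angular": [0, 0, 0], "claw": 0}, {"dp": [-1, 0, 0], "angular": [0, 0, 0], "claw": 0}, {"dp": [-1, 0, 0], "angular": [0, 0, 0], "claw": 0}]}}

```text
clock: 34.48
tool_pos: [0.4655, -0.1057, 0.1664]
ee_rot: [0.707, -0.009, 0.009, -0.707]
wrist_force: [0.1, -0.6, -0.5]
finger_gap: 0.0007
```

Call:
{"method": "servo_tool", "body": {"series": [{"dp": [-1, 0, 0], "angular": [0, 0, 0], "claw": 0}, {"dp": [-1, 0, 0], "angular": [0, 0, 0], "claw": 0}, {"dp": [-0.5, 0, 0], "angular": [0, 0, 0], "claw": 0}, {"dp": [0, 0, 0], "angular": [0, 0, 0], "claw": 0}]}}

```text
clock: 34.98
tool_pos: [0.4161, -0.1058, 0.1661]
ee_rot: [0.707, -0.009, 0.01, -0.707]
wrist_force: [0.7, -1.0, 0.7]
finger_gap: 0.0005
```

```bash
python3 - <<'E'
from m import *
st();o=np.zeros((480,800,3),np.uint8)
for n in ['top','scene']:
    c=grab(n);W=cloud(c);ok=c['z_map']>0
    k=ok&(abs(W[...,0]-.57)<.03)&(W[...,1]<.0)&(W[...,1]>-.09)&(W[...,2]>.08)&(W[...,2]<.1);p,d,e=cyl(W[k],.02,np.array([-.025,-1]));print(n,'tube',p.round(4),d.round(4),e.round(4),k.sum())
    m=ok&(W[...,0]>.515)&(W[...,0]<.575)&(W[...,1]>-.114)&(W[...,1]<-.098)&(W[...,2]>.1)&(W[...,2]<.14);P=W[m];print(' bar',len(P),np.polyfit(P[:,0],P[:,2],1).round(4),P.mean(0).round(4))
    k=ok&(abs(W[...,0]-.567)<.03)&(W[...,2]>.05)&(W[...,2]<.12)&(W[...,1]<.05)
    for y in np.arange(-.158,-.12,.003):
        if n=='top':
            q=W[k&(abs(W[...,1]-y)<.0015)];print('  ',y.round(3),len(q),(np.ptp(q[:,0])).round(4) if len(q) else '')
    im=cv2.cvtColor(c['pixels'],cv2.COLOR_RGB2BGR)
    if n=='top': a=cv2.resize(im[150:270,300:440],None,fx=2.8,fy=2.8,interpolation=cv2.INTER_CUBIC);o[:a.shape[0],:a.shape[1]]=a
    else: a=cv2.resize(im[170:310,190:340],None,fx=2.6,fy=2.6,interpolation=cv2.INTER_CUBIC);o[:a.shape[0],400:400+a.shape[1]]=a
cv2.imwrite('pics/fin.png',o)
E
```

```text
clock 34.975
qpos [-0.2766  0.1859  2.0742  0.      0.8808 -0.25  ]
tool_pos [ 0.4161 -0.1058  0.1661]
ee_rot [ 0.7071 -0.0092  0.0096 -0.707 ]
wrist_force [ 0.6944 -0.9907  0.6741]
torque [-0.0502  0.0862 -0.0638]
finger_gap 0.0005
top tube [ 0.5686 -0.0454  0.0765] [-2.630e-02 -9.997e-01  3.000e-04] 0.0016 787
 bar 206 [0.0168 0.1013] [ 0.5461 -0.1061  0.1104]
   -0.158 43 0.0477
   -0.155 35 0.0437
   -0.152 30 0.0421
   -0.149 34 0.0376
   -0.146 23 0.0331
   -0.143 27 0.0331
   -0.14 23 0.0335
   -0.137 26 0.0334
   -0.134 26 0.0337
   -0.131 22 0.0337
   -0.128 27 0.0343
   -0.125 22 0.0367
   -0.122 29 0.0372
scene tube [ 0.5702 -0.0446  0.0748] [-0.0306 -0.9995 -0.0031] 0.0014 561
 bar 158 [0.0201 0.0972] [ 0.546  -0.1049  0.1081]
```

View pics/fin.png

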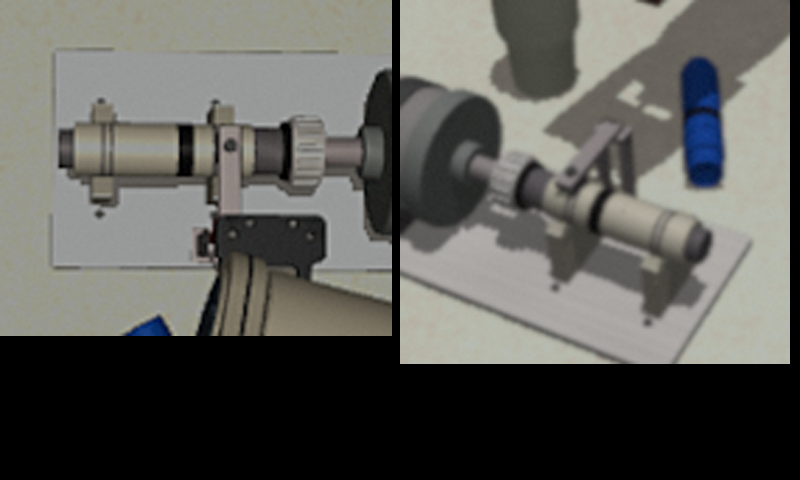

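The tube lies in the V with its cuff against the seal (left panel, about (285,148)). The arm is level across it, with the rivet at (231,145). Handing in.

```bash
python3 -c "
from plant import robot
print(robot.job_done())"
```

```text
the job is handed in; nothing more can be done
None
```

The job was handed in at about 35 s of the 72 s allowed; no verdict was reported.

**What I did**
- **Laying in:** I gripped the thick tube in the tray, laid it in the V with its rim about 20 mm short of the seal, and let go.
- **Seal push:** I pushed it home on its stub with the closed fingers. The wrist force held steady at about 11.5 N for more than half a second. With about 2 N of drag, that is roughly 9.5 N on the seal.
- **Hold-down arm:** I swung it over, pressed it with 8.6 N at the wrist for more than half a second, and withdrew the gripper.

**Last checks (top and scene cameras)**

| Check | Measured | Limit |
|---|---|---|
| Tube axis height | 76.5 mm (top), 74.8 mm (scene) | 73.5–78.5 mm |
| Tube axis against the rig axis | 0.000 rad (top), about 0.004 rad (scene) | 0.04 rad |
| Hold-down arm from level | about 0.02 rad | 0.06 rad |

The cuff reaches the seal with no visible gap, and the gripper is clear. I did not measure whether the bystanders had moved; I saw nothing near the arm's path disturbed.

**What disagreed**
- **Fingertips:** With the jaws shut, they ended about 20 mm above the reported TCP, so my first press stopped short with the arm still at about 0.28 rad. I saw this in the camera picture and pressed again, lower.
- **Cameras:** The two views differed by about 1.5–2 mm in position, which is within their stated accuracy.

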